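# Load a dry-block heater and fit its probes

## Robot

A 7-joint arm with a two-finger parallel gripper is mounted at the origin on the work surface. World frame = base frame: x ahead of the robot, y to its left, z up, the work surface at z = 0. Lengths are in m, angles in rad, forces in N, time in s.
With the tool pointing down it reaches from about 0.425 to 0.825 m from the base axis. Payload 3.6 kg.
Tool frame: the origin (TCP) lies at the very end of the fingers, on their centre line; the grasp point (between the pads) lies 19 mm behind it; z points along the fingers, y is the line along which they close (so a half turn about z gives the same grasp; the last joint's range is limited). The gripper opens to 93 mm and grips with 3 to 60 N. Pads are 15 mm wide; open, the fingers measure 128 mm over their backs; the gripper's body (75 mm by 188 mm) begins 65 mm behind the grasp point.
Start: joints at [1.095, 0.615, -0.013, 1.423, 0.008, 1.103, -0.04], TCP at [0.283, -0.585, 0.219] pointing down, gripper open.
Joint ranges: [-3.12, 3.12], [-0.3, 2.06], [-1.34, 1.32], [0.26, 2.42], [-1.36, 4.5], [0.01, 1.98], [-2.84, 2.84]. Speed limits (rad/s): [2.79, 2.79, 3.14, 3.14, 3.14, 3.14, 3.14].

## Interface

Orientations are given as a unit quaternion [w, x, y, z].
In Python, from station import state, eyes, manip gives the robot as it stands.
- The arm moves only by the tool send_rows, never from a script. Its argument "deltas" is a list that holds one entry, the list of rows, each a list of 7 numbers: the shift along the tool's x, y, z in units of 500 mm (1.0 is 500 mm), then the turn, a rotation vector about the tool's x, y, z in units of 360 degrees (1.0 is 360 degrees), then the opening, from 0 (shut) to 1 (fully open). In form: [[[dx, dy, dz, rx, ry, rz, gripper], ...]]. A call has 1 to 5 rows; each row is the pose to reach, as a shift and turn from the pose commanded when the call began, along the tool's axes at that moment, turning the shorter way round; what a row does not reach only later rows make up. A row lasts 1/8 s, in which the tool goes at most 62.5 mm and 10.7 degrees, less where a joint would pass 70% of its speed; a pose out of reach is approached as far as the arm can. A call with a number of a shift or a turn outside -1 to 1 is refused whole. A call with a gripper value outside its range is refused whole. The fingers move at their own pace and stop on an object; "grip_force" is the grip in N (left out, the last holds). Time passes only in rows, so rows that repeat a pose let the fingers close. It gives the time, the measured TCP pose, the force, the opening and the grip force at its end, in the units of the state.
- state(): the state, without advancing time (a new reading comes with each control period).
- eyes.camera(name): name is "scene" or "side" or "wrist"; returns the picture (480x640x3 uint8, red, green, blue); there is no depth.
- eyes.get_calibration(name): a dict with "K" (3x3 intrinsics, pixels), "view" (4x4, takes a point from world to camera coordinates). Camera axes: x right, y down, z forward; pixel columns grow to the right and rows downward; lengths in m; the calibration is good to about 2 mm. A picture is of the moment at which its call begins: read the wrist's pose just before it. get_calibration takes no time and is no camera call; for the wrist camera it gives the pose at the moment of the call.
- manip.close_job(): hands the job in; it is judged then, once.
The state is a dict: "clock": time; "joint_pos": joint angles; "joint_velocities": joint speeds; "joint_efforts": joint torques, N m; "tool_pos": TCP position; "orientation": TCP orientation; "contact_force": force on the tool from outside, world axes, zero at the start; "torque": the same for the moment, N m; "grip_width": finger opening in m; "grip_force": force on a finger pad.
Only numpy, scipy, OpenCV 4.12 (cv2) and the standard library are available. Lean on these libraries where they do the work, as an engineer would, in place of code of your own. Each camera call takes 0.05 s, during which the arm holds its last target. There are 200 camera calls.

## Task

Load the laboratory heater for a run: between the four guide posts on its deck lay the flat support disc, then stack on it every sealed sample dish on the bench, and finish with the knobbed cover on top, all lying flat. Move every temperature probe from its stand into a thermowell of the heater, one per well, pushed fully home. When the stack and the probes are all in place, press the start key and let it go; keep the dishes level throughout and leave the beaker, spatula and jar where they are.

Things in the scene. Friction and masses are not known exactly. Their poses are not given: they have to be found in the camera images.
- heater: Dry-block heater, fixed on the bench: low box 190 mm (its x) by 250 mm (its y, from -125 to +125), flat deck 45 mm above the bench. Origin: centre of its underside (middle of x and y); x points away from the robot, y to its left, at yaw 0. White deck with the nest and key; the bare aluminium strip along its +y edge (70 mm wide) holds the three thermowells.
- nest (a point): Centre of the nest on the heater's deck, at deck height (45 mm above the bench). Around it stand four steel guide posts, 10 mm thick, at (+-24.4, +-24.4) mm along the heater's x and y; they are 67 mm tall with the top 7 mm tapered, and leave a round pocket 59 mm across. Gaps between posts along the heater's x and y are 39 mm wide, for the fingers.
- well0 (a point): Mouth centre of a thermowell, at deck height: round vertical hole 9.5 mm wide, 34 mm deep, with chamfered mouth. At heater (-50, 90) mm, the well nearest the robot.
- well1 (a point): Mouth centre of the middle thermowell, the same, at heater (0, 90) mm.
- well2 (a point): Mouth centre of the far thermowell, the same, at heater (50, 90) mm.
- start (a joint): Travel of the heater's start key: 0 released, 0.006 m fully down; it springs back; fully down takes 5 N, and about 4.5 mm counts as pressed.
- start_top (a point): Centre of the top face of the start key, a round grey key 24 mm wide in a black housing on the deck, at heater (-70, 22) mm; pressed straight down.
- stand: White plastic probe stand, fixed: block 150 (x) by 50 (y) by 42 mm high with three holes 9.5 mm wide and 34 mm deep at x = -50, 0, 50 mm on its middle line. Origin: centre of its underside.
- base: Support disc: dark steel disc with shallow dimples on top, 56 mm across, 10 mm thick, plain and flat. Origin: centre of its underside, z up.
- cover: Cover: aluminium disc 56 mm across, 8 mm thick, with a black upright knob 16 mm across and 22 mm tall on its middle (30 mm in all). Origin: centre of its underside, z up.
- beaker: Bystander: clear plastic beaker 90 mm across, 85 mm tall. Origin: centre of its underside.
- spatula: Bystander: spatula 200 mm long lying on the bench. Origin: underside near its middle, its x along its length.
- jar: Bystander: white jar 60 mm across, 65 mm tall. Origin: centre of its underside.
- dish0: Sealed flat sample dish: aluminium disc 56 mm across, 14 mm thick, with a thin steel band around it, no knob. Origin: centre of its underside, z up. Absent in some starts; the dishes are alike and their order in the stack is free.
- dish1: Sealed flat sample dish: aluminium disc 56 mm across, 14 mm thick, with a thin steel band around it, no knob. Origin: centre of its underside, z up. Absent in some starts; the dishes are alike and their order in the stack is free.
- dish2: Sealed flat sample dish: aluminium disc 56 mm across, 14 mm thick, with a thin steel band around it, no knob. Origin: centre of its underside, z up. Absent in some starts; the dishes are alike and their order in the stack is free.
- probe0: Temperature probe, upright in the stand at the start: steel pin 8 mm thick, 30 mm long with a pointed foot, under a black cylindrical grip 16 mm across and 36 mm tall (66 mm in all), whose shoulder rests on the block when it is fully home. Origin: the pin's tip, z up along the pin. Absent in some starts; the probes are alike and any may go in any thermowell.
- probe1: Temperature probe, upright in the stand at the start: steel pin 8 mm thick, 30 mm long with a pointed foot, under a black cylindrical grip 16 mm across and 36 mm tall (66 mm in all), whose shoulder rests on the block when it is fully home. Origin: the pin's tip, z up along the pin. Absent in some starts; the probes are alike and any may go in any thermowell.
- probe2: Temperature probe, upright in the stand at the start: steel pin 8 mm thick, 30 mm long with a pointed foot, under a black cylindrical grip 16 mm across and 36 mm tall (66 mm in all), whose shoulder rests on the block when it is fully home. Origin: the pin's tip, z up along the pin. Absent in some starts; the probes are alike and any may go in any thermowell.
There are look-alikes about, which are no part of the job. Of the things like the base, leave any that is turquoise; of the rest the larger one is meant.

How it is judged:
By the outcome, as a careful person would: the job done as asked, in the order asked, and still so for the second after the job is handed in, with the robot touching nothing.
Of dish0, dish1, dish2 only 1 to 3 are there at a start; the rules pass over those that are not, and their reading is None.
Of probe0, probe1, probe2 only 2 to 3 are there at a start; the rules pass over those that are not, and their reading is None.
At some moment in a run one of base, dish0, dish1, dish2, cover may be knocked a few centimetres aside while the robot is not near it.
It also fails if it takes over 210 s, if anything falls off the work surface, if the arm or the gripper's body presses on something with over 40 N, if the wrist force passes 120 N, or if a joint passes its speed limit or range.

## Working session

There is one attempt and no reset: what is moved stays moved. The work goes in short steps, Python scripts to look and compute and a tool call to move; the robot and the scene stay as the last step left them, time stands still between calls to the robot, and variables do not carry over. Pictures are saved under pics/ and viewed, at most 14 in all, crops included, and the job is handed in when it is done.

Besides the shell and the picture viewer there is one more tool, called after "Emit:" as name(argument=value, ...) on one line, values as JSON. send_rows: Moves the arm, as the interface text tells. Its arguments: {"type":"object","properties":{"deltas":{"type":"array"},"grip_force":{"type":"number"}},"required":["deltas"]}

```bash
mkdir -p pics; ls
cat > h.py <<'E'
import numpy as np, cv2
from station import state, eyes, manip
def shot(n,f):
    c=eyes.get_calibration(n); im=eyes.camera(n); cv2.imwrite('pics/'+f+'.png',im[:,:,::-1]); np.savez('pics/'+f+'.npz',K=c['K'],V=c['view']); return im
def ray(f,u,v,z):
    d=np.load('pics/'+f+'.npz'); V=d['V']; R=V[:3,:3]; o=-R.T@V[:3,3]
    r=R.T@np.linalg.inv(d['K'])@np.array([u,v,1.]); return o+r*(z-o[2])/r[2]
def proj(f,p):
    d=np.load('pics/'+f+'.npz'); q=d['K']@(d['V'][:3,:3]@np.array(p)+d['V'][:3,3]); return q[:2]/q[2]
E
python3 - <<'E'
from h import *
for n in ['scene','side','wrist']: shot(n,n+'0'); d=np.load('pics/'+n+'0.npz'); print(n,d['K'].tolist(),d['V'].round(3).tolist())
s=state(); print({k:np.round(v,3).tolist() for k,v in s.items()})
E
```

```text
pics
scene [[510.4766976549427, 0.0, 325.58063874596587], [0.0, 510.4766976549427, 247.62421705908926], [0.0, 0.0, 1.0]] [[0.794, 0.607, -0.016, -0.422], [0.403, -0.547, -0.733, -0.218], [-0.454, 0.576, -0.68, 1.666], [0.0, 0.0, 0.0, 1.0]]
side [[549.6109602495833, 0.0, 322.87033545539555], [0.0, 549.6109602495833, 244.94749984895688], [0.0, 0.0, 1.0]] [[-0.938, -0.346, -0.021, 0.498], [-0.214, 0.624, -0.752, 0.204], [0.273, -0.701, -0.659, 1.047], [0.0, 0.0, 0.0, 1.0]]
wrist [[360.9162200454594, 0.0, 318.01411096006325], [0.0, 360.9162200454594, 243.1065089954088], [0.0, 0.0, 1.0]] [[0.435, -0.901, -0.003, -0.649], [-0.859, -0.415, 0.299, -0.037], [-0.271, -0.128, -0.954, 0.393], [0.0, 0.0, 0.0, 1.0]]
{'clock': 0.15, 'joint_pos': [1.095, 0.616, -0.013, 1.425, 0.008, 1.103, -0.04], 'joint_velocities': [-0.0, -0.003, 0.0, -0.005, 0.003, 0.0, 0.002], 'joint_efforts': [0.001, -45.935, 0.209, -16.594, -0.061, 0.018, 0.0], 'tool_pos': [0.282, -0.585, 0.218], 'orientation': [-0.001, 0.975, 0.223, -0.0], 'contact_force': [0.193, -0.377, -0.312], 'torque': [0.057, -0.029, -0.012], 'grip_force': 0.0, 'grip_width': 0.093}
```

View pics/scene0.png

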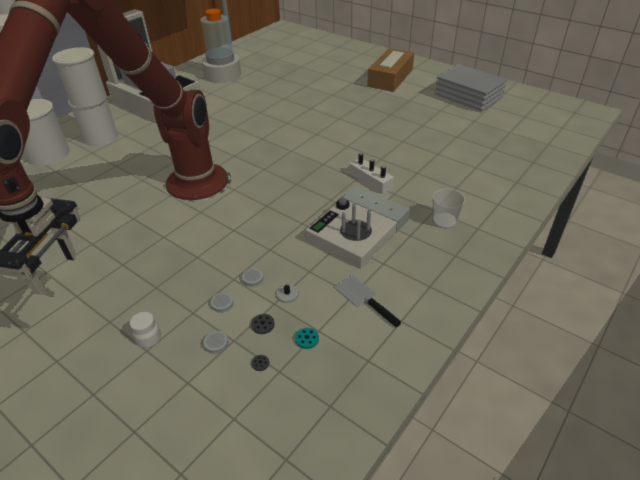

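View pics/side0.png

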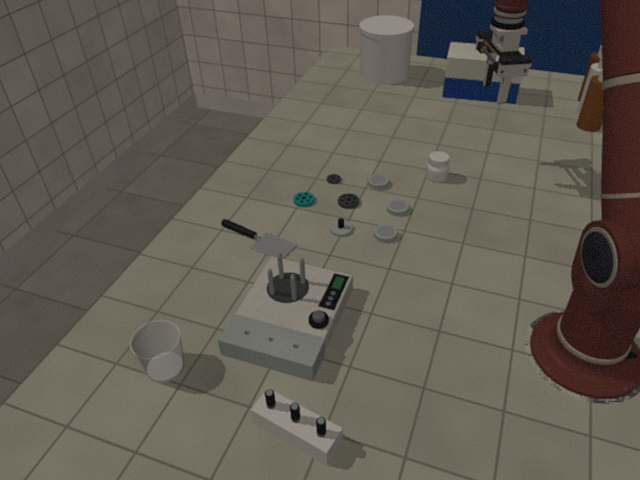

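The scene view shows three dishes at (252,276), (222,302) and (215,341), with the cover at (287,294) and the large dark base at (263,323). The look-alikes are at (261,362) and (307,338). The heater's nest is near (356,229), and three probes stand at (361,159), (372,166) and (382,172). The side view agrees.

Run:
```python
from h import *
P={'d0':((252,275),(386,232),.014),'d1':((222,301),(398,206),.014),'d2':((215,340),(378,181),.014),'cov':((287,294),(341,229),.008),'base':((263,322),(348,200),.01),
'nestdisc':((356,229),(288,287),.045),'key':((343,203),(319,318),.055),'w0':((363,195),(295,346),.045),'w1':((377,202),(270,339),.045),'w2':((391,209),(247,333),.045),'p0':((361,155),(320,420),.078),'p1':((372,162),(294,406),.078),'p2':((383,168),(269,393),.078),'jar':((143,320),(438,157),.065),'spat':((354,290),(274,244),.0),'beak':((447,197),(158,330),.085),'turq':((307,337),(304,199),.01)}
for k,(a,b,z) in P.items(): print(k,ray('scene0',*a,z).round(3),ray('side0',*b,z).round(3))
c=eyes.get_calibration('wrist');s=state()
from scipy.spatial.transform import Rotation as R
w,x,y,z=s['orientation'];T=R.from_quat([x,y,z,w]).as_matrix();V=c['view']
print('cam in tool',T.T@(-V[:3,:3].T@V[:3,3]-s['tool_pos']), (V[:3,:3]@T).round(3)); print(T.round(4))
```

```text
d0 [ 0.454 -0.213  0.014] [ 0.448 -0.207  0.014]
d1 [ 0.456 -0.322  0.014] [ 0.446 -0.315  0.014]
d2 [ 0.529 -0.416  0.014] [ 0.524 -0.405  0.014]
cov [ 0.566 -0.205  0.008] [ 0.555 -0.19   0.008]
base [ 0.58  -0.308  0.01 ] [ 0.575 -0.304  0.01 ]
nestdisc [0.586 0.068 0.045] [0.583 0.065 0.045]
key [0.497 0.13  0.055] [0.49  0.131 0.055]
w0 [0.514 0.207 0.045] [0.511 0.201 0.045]
w1 [0.567 0.204 0.045] [0.562 0.201 0.045]
w2 [0.617 0.2   0.045] [0.609 0.203 0.045]
p0 [0.415 0.34  0.078] [0.407 0.347 0.078]
p1 [0.465 0.328 0.078] [0.455 0.337 0.078]
p2 [0.51  0.32  0.078] [0.503 0.328 0.078]
jar [ 0.391 -0.497  0.065] [ 0.386 -0.49   0.065]
spat [ 0.69  -0.087  0.   ] [ 0.69  -0.095  0.   ]
beak [0.74  0.295 0.085] [0.747 0.278 0.085]
turq [ 0.692 -0.28   0.01 ] [ 0.683 -0.272  0.01 ]
cam in tool [ 0.08215405  0.00053382 -0.16664222] [[-0.     1.     0.   ]
 [-0.954 -0.    -0.299]
 [-0.299 -0.     0.954]]
[[ 9.005e-01  4.348e-01 -9.000e-04]
 [ 4.348e-01 -9.005e-01  1.800e-03]
 [-0.000e+00 -2.000e-03 -1.000e+00]]
```

```bash
cat >> h.py <<'E'
from scipy.spatial.transform import Rotation as Ro
def go(x,y,z,yaw=None,s=None):
    "delta row (tool units) to reach a tool-down pose, yaw in deg of tool x"
    s=s or state(); w,a,b,c=s['orientation']; T=Ro.from_quat([a,b,c,w])
    d=T.inv().apply(np.array([x,y,z])-s['tool_pos'])/.5
    m=T.as_matrix(); 
    if yaw is None: yaw=np.degrees(np.arctan2(m[1,0],m[0,0]))
    G=Ro.from_euler('z',yaw,degrees=True)*Ro.from_matrix(np.diag([1,-1,-1.]))
    r=(T.inv()*G).as_rotvec()/(2*np.pi)
    print('row',np.r_[d,r].round(4).tolist(),'yaw now',round(float(np.degrees(np.arctan2(m[1,0],m[0,0]))),2),'t',round(s['clock'],2))
E
python3 -c "
from h import *
go(.5,-.28,.25,-3)"
```

```text
row [0.6571, -0.3598, -0.0638, -0.0003, 0.0001, 0.0799] yaw now 25.78 t 0.15
```

Emit:
send_rows(deltas=[[[0.33,-0.18,-0.03,0,0,0,1],[0.33,-0.18,-0.03,0,0,0,1],[0.33,-0.18,-0.03,0,0,0,1],[0.33,-0.18,-0.03,0,0,0,1]]])

```text
clock: 0.65
tool_pos: [0.3975, -0.4263, 0.2341]
orientation: [-0.001, 0.973, 0.229, 0.002]
contact_force: [0.3, -0.5, -0.3]
grip_width: 0.0932
grip_force: 0.0
```

Emit:
send_rows(deltas=[[[0.33,-0.18,-0.03,0,0,0.08,1],[0.33,-0.18,-0.03,0,0,0.08,1],[0.33,-0.18,-0.03,0,0,0.08,1],[0.33,-0.18,-0.03,0,0,0.08,1],[0.33,-0.18,-0.03,0,0,0.08,1]]])

```text
clock: 1.27
tool_pos: [0.5007, -0.2809, 0.2483]
orientation: [0.001, 1.0, -0.027, -0.001]
contact_force: [-1.0, 0.4, 0.1]
grip_width: 0.0933
grip_force: 0.0
```

```bash
python3 -c "
from h import *
shot('wrist','w1'); go(.5,0.1,.3,-3); print(state()['tool_pos'])"
```

```text
row [-0.0428, -0.7625, -0.1043, 0.0002, 0.0002, -0.0005] yaw now -3.19 t 1.32
[ 0.50007957 -0.28191404  0.24833204]
```

View pics/w1.png

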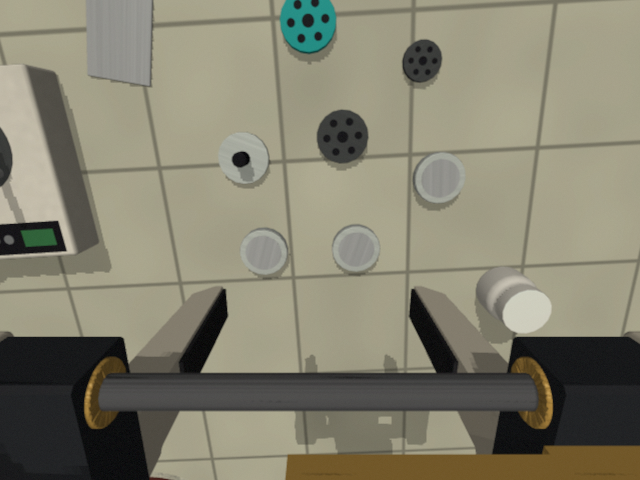

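The wrist view shows the dishes at (264,251), (356,248) and (439,178). The cover is at (243,158), the base at (342,136) and the decoys at (308,22) and (422,60). Next I look at the heater.

Emit:
send_rows(deltas=[[[-0.02,-0.38,-0.05,0,0,0,1],[-0.02,-0.38,-0.05,0,0,0,1],[-0.02,-0.38,-0.05,0,0,0,1],[-0.02,-0.38,-0.05,0,0,0,1]]])

```text
clock: 1.82
tool_pos: [0.5016, -0.0859, 0.2743]
orientation: [-0.001, 1.0, -0.023, 0.001]
contact_force: [1.2, -0.5, 0.6]
grip_width: 0.0927
grip_force: 0.0
```

Emit:
send_rows(deltas=[[[-0.02,-0.4,-0.05,0,0,0,1],[-0.02,-0.4,-0.05,0,0,0,1],[-0.02,-0.4,-0.05,0,0,0,1],[-0.02,-0.4,-0.05,0,0,0,1],[-0.02,-0.4,-0.05,0,0,0,1]]])

```text
clock: 2.45
tool_pos: [0.5026, 0.1088, 0.2984]
orientation: [0.001, 1.0, -0.027, -0.0]
contact_force: [-0.5, 0.2, -0.7]
grip_width: 0.0929
grip_force: 0.0
```

```bash
cat >> h.py <<'E'
def blobs(f,dark=False,amin=400,amax=20000):
    im=cv2.imread('pics/'+f+'.png'); h=cv2.cvtColor(im,cv2.COLOR_BGR2HSV)
    m=((h[...,2]<75) if dark else (h[...,1]<28)&(h[...,2]>90)).astype(np.uint8)*255
    m=cv2.morphologyEx(m,cv2.MORPH_OPEN,np.ones((3,3)))
    out=[]
    for c in cv2.findContours(m,cv2.RETR_EXTERNAL,cv2.CHAIN_APPROX_NONE)[0]:
        c=cv2.convexHull(c); a=cv2.contourArea(c)
        if amin<a<amax:
            (u,v),(p,q),_=cv2.fitEllipse(c) if len(c)>5 else ((0,0),(0,1),0); out.append((u,v,p,q,a))
    return out
E
python3 -c "
from h import *
shot('wrist','w2');print(state()['tool_pos'])
im=cv2.imread('pics/w1.png');h=cv2.cvtColor(im,cv2.COLOR_BGR2HSV)
for p in [(264,251),(356,248),(439,178),(225,160),(200,330),(400,100)]: print(p,h[p[1],p[0]])
for dk in (0,1):
  for b in blobs('w1',dk): print(dk,np.round(b,1), ray('w1',b[0],b[1],.006).round(4))
"
```

```text
[0.50260673 0.1073666  0.29832247]
(264, 251) [ 30   9 143]
(356, 248) [ 24   9 141]
(439, 178) [ 25  11 143]
(225, 160) [ 40  18 172]
(200, 330) [ 0 12 22]
(400, 100) [ 26  44 158]
0 [ 513.4  300.    53.4   80.3 3268.5] [ 0.3669 -0.5201  0.006 ]
0 [ 263.6  250.8   46.8   47.8 1735.5] [ 0.4485 -0.2144  0.006 ]
0 [ 355.4  247.7   46.9   47.7 1735.5] [ 0.4465 -0.3242  0.006 ]
0 [ 439.   177.    50.    53.6 2065. ] [ 0.525  -0.4197  0.006 ]
0 [ 243.1  157.4   49.7   52.7 2027.5] [ 0.5582 -0.2026  0.006 ]
0 [ 119.7   34.2   72.9  141.9 5220.5] [ 0.6849 -0.0929  0.006 ]
1 [  29.6  238.2   35.5   94.5 1850.5] [0.479  0.0599 0.006 ]
1 [ -9.9 154.9  41.2  64.7 438.5] [0.5758 0.0752 0.006 ]
1 [ 342.1  136.2   49.8   52.6 2023.5] [ 0.5748 -0.3125  0.006 ]
1 [ 421.4   60.8   37.    43.6 1231.5] [ 0.6445 -0.3962  0.006 ]
```

View pics/w2.png

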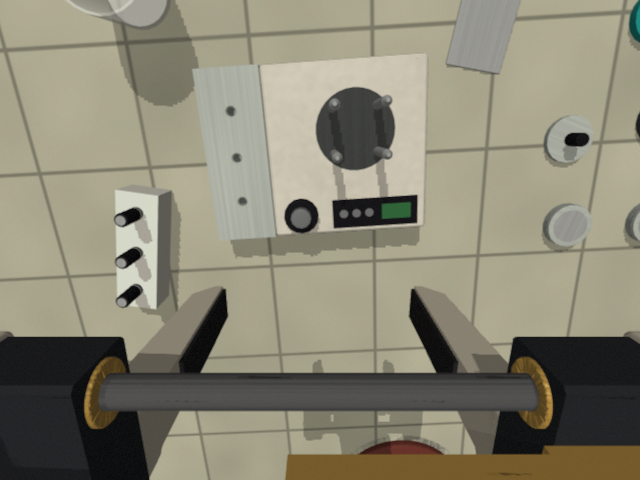

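The wrist view shows the wells at (230,111), (237,157) and (242,201), and the post tops near (334,103), (387,99), (337,158) and (387,153). The key is at (301,216). The probe tops are around (118,220), (118,262) and (121,302).

Run:
```python
from h import *
im=cv2.imread('pics/w2.png');g=cv2.cvtColor(im,cv2.COLOR_BGR2GRAY)
# wells: dark centroid
W=[]
for u,v in [(230,111),(237,157),(242,201)]:
    p=g[v-9:v+10,u-9:u+10].astype(float); w=np.clip(np.median(p)-20-p,0,None); yy,xx=np.mgrid[-9:10,-9:10]
    c=(u+(w*xx).sum()/w.sum(),v+(w*yy).sum()/w.sum()); W.append(ray('w2',*c,.044)[:2]); print('well',np.round(c,1),W[-1].round(4))
h=cv2.cvtColor(im,cv2.COLOR_BGR2HSV)
for b in blobs('w2',1,200): print('dark',np.round(b,1),ray('w2',b[0],b[1],.045).round(4))
d=W[2]-W[0]; d=W[0]-W[2] if d[0]<0 else d; print('yaw',np.degrees(np.arctan2(d[1],d[0])),np.linalg.norm(d))
P=[ray('w2',*q,.112)[:2] for q in [(334,103),(387,99),(337,158),(387,153)]]; print(np.round(P,4),np.mean(P,0))
cv2.imwrite('pics/c1.png',np.hstack([cv2.resize(im[70:190,290:420],None,fx=3,fy=3,interpolation=3),cv2.resize(im[180:310,100:190],(270,360),interpolation=3)]))
```

```text
well [230.2 110.7] [0.6103 0.1976]
well [236.2 157.4] [0.5602 0.1972]
well [242.  200.7] [0.5103 0.1965]
dark [129.9 294.6  12.9  26.2 217.5] [0.398  0.3533 0.045 ]
dark [129.6 256.6  13.9  25.1 226. ] [0.4488 0.3428 0.045 ]
dark [130.3 215.5  13.9  22.  208.5] [0.5001 0.3311 0.045 ]
dark [301.  215.6  32.7  33.5 850. ] [0.4887 0.1282 0.045 ]
dark [ 376.8  211.2   30.9  128.3 2233. ] [0.489  0.0381 0.045 ]
dark [576.4 139.2  14.9  24.1 248. ] [ 0.5589 -0.1858  0.045 ]
dark [ 354.9  128.2   76.6   81.6 4853.5] [0.5844 0.0617 0.045 ]
yaw 0.6695041097861109 0.09996137321321476
[[0.6075 0.0869]
 [0.6082 0.0385]
 [0.5583 0.0861]
 [0.5603 0.0384]] [0.58359686 0.06248192]
```

View pics/c1.png

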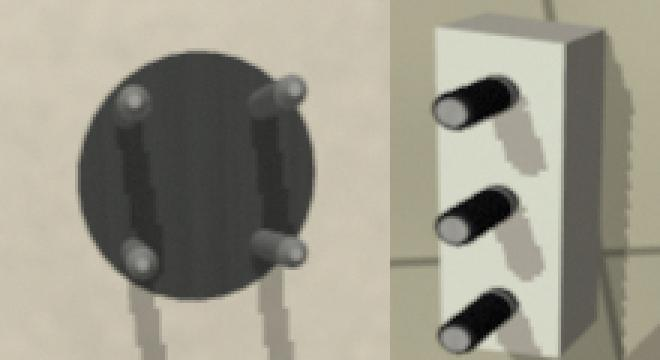

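Emit:
send_rows(deltas=[[[0.167,0.081,0.206,0,0,-0.0106,1],[0.167,0.081,0.206,0,0,-0.0106,1],[0.167,0.081,0.206,0,0,-0.0106,1],[0.167,0.081,0.206,0,0,-0.0106,1],[0.167,0.081,0.206,0,0,-0.0106,1]]])

```text
clock: 3.12
tool_pos: [0.5835, 0.0663, 0.1975]
orientation: [-0.0, 1.0, 0.007, 0.001]
contact_force: [-0.7, -0.1, 0.3]
grip_width: 0.093
grip_force: 0.0
```

Run:
```python
from h import *
shot('wrist','n1'); s=state(); print(s['tool_pos']); go(.5748,-.3125,.15,.7)
for b in blobs('n1',1,200,60000): print('dark',np.round(b,1),ray('n1',b[0],b[1],.045).round(4))
im=cv2.imread('pics/n1.png')
cv2.imwrite('pics/c2.png',cv2.resize(im[130:320,210:430],None,fx=3,fy=3,interpolation=3))
```

```text
[0.5835279  0.06670378 0.19770193]
row [-0.0289, 0.7582, 0.0945, -0.0002, -0.0005, 0.0004] yaw now 0.85 t 3.17
dark [ 341.5  302.4  101.   241.3 2897.5] [0.5059 0.0413 0.045 ]
dark [ 251.8  319.    40.1   41.2 1235. ] [0.4866 0.1297 0.045 ]
dark [ 36.8 311.   18.9  49.5 565. ] [0.4925 0.341  0.045 ]
dark [585.2 247.2  17.7  29.9 383.5] [ 0.5657 -0.1833  0.045 ]
dark [ 321.3  223.8   92.    94.6 6777.5] [0.5847 0.0623 0.045 ]
dark [ 521.    18.8   27.4   63.4 1020.5] [ 0.7508 -0.0899  0.045 ]
```

View pics/c2.png

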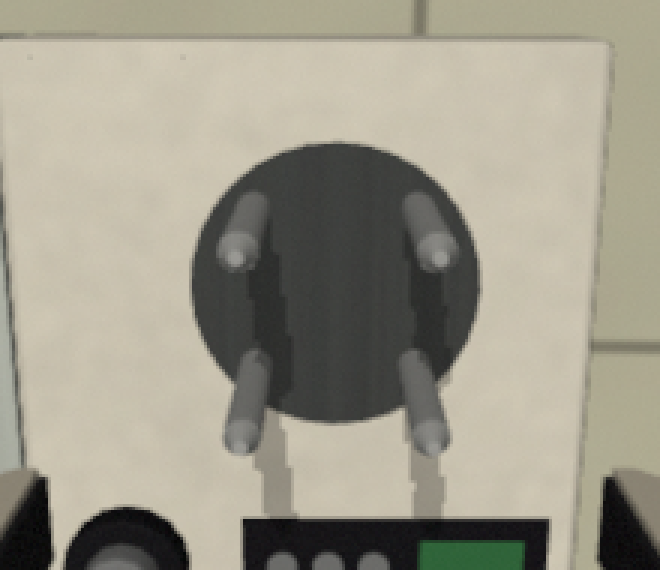

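The four post tops are at about (288,216), (357,216), (290,279) and (354,279) in the full image, and the nest pad centre is at (321,224).

Emit:
send_rows(deltas=[[[-0.015,0.38,0.0,0,0,0,1],[-0.015,0.38,0.0,0,0,0,1],[-0.015,0.38,0.0,0,0,0,1],[-0.015,0.38,0.0,0,0,0,1]]])

```text
clock: 3.68
tool_pos: [0.5775, -0.1317, 0.1975]
orientation: [0.003, 1.0, 0.002, 0.001]
contact_force: [-1.3, 1.2, 0.2]
grip_width: 0.0926
grip_force: 0.0
```

Emit:
send_rows(deltas=[[[-0.014,0.378,0.09,0,0,0,1],[-0.014,0.378,0.09,0,0,0,1],[-0.014,0.378,0.09,0,0,0,1],[-0.014,0.378,0.09,0,0,0,1],[-0.014,0.378,0.09,0,0,0,1]]])

```text
clock: 4.3
tool_pos: [0.575, -0.3116, 0.1515]
orientation: [-0.001, 1.0, 0.008, 0.001]
contact_force: [-0.1, 0.3, 1.3]
grip_width: 0.0929
grip_force: 0.0
```

Run:
```python
from h import *
P=[ray('n1',210+a/3,130+b/3,.111)[:2] for a,b in [(235,257),(441,257),(241,447),(432,447)]]; print(np.round(P,4),np.mean(P,0))
shot('wrist','b1'); s=state(); print(s['tool_pos'])
for b in blobs('b1',1,200,60000): print('dark',np.round(b,1),ray('b1',b[0],b[1],.005).round(4))
for b in blobs('b1',0,200,60000): print('lt',np.round(b,1),ray('b1',b[0],b[1],.007).round(4))
```

```text
[[0.6071 0.0869]
 [0.6078 0.0376]
 [0.558  0.086 ]
 [0.5587 0.0377]] [0.58290909 0.06205068]
[ 0.57555525 -0.31023131  0.15170551]
dark [190.4 248.1  19.2  26.1 373.5] [ 0.5529 -0.1963  0.005 ]
dark [ 317.   226.3   61.2   61.4 2909. ] [ 0.5752 -0.3116  0.005 ]
dark [ 418.6  146.5   45.7   49.3 1752. ] [ 0.6456 -0.3958  0.005 ]
dark [ 39.8   2.5  16.1  33.9 238.5] [ 0.746  -0.1004  0.005 ]
lt [ 326.9  351.6   55.8   56.9 2276.5] [ 0.4469 -0.3233  0.007 ]
lt [ 222.9  354.2   40.7   62.  1413. ] [ 0.4422 -0.2194  0.007 ]
lt [ 430.8  280.    59.    62.7 2605.5] [ 0.5256 -0.4185  0.007 ]
lt [ 195.4  242.4   58.9   63.3 2890. ] [ 0.5591 -0.202   0.007 ]
lt [   44.5    83.5   103.3   154.3 10147.5] [ 0.6895 -0.0935  0.007 ]
```

Emit:
send_rows(deltas=[[[0,0.003,0.1,0,0,0,1],[0,0.003,0.2,0,0,0,1],[0,0.003,0.27,0,0,0,1],[0,0.003,0.297,0,0,0,1],[0,0.003,0.297,0,0,0,1]]])

```text
clock: 4.97
tool_pos: [0.5758, -0.3127, 0.003]
orientation: [-0.0, 1.0, 0.008, 0.001]
contact_force: [0.0, -1.1, 0.1]
grip_width: 0.0928
grip_force: 0.0
```

Emit:
send_rows(deltas=[[[0,0,0,0,0,0,0.5],[0,0,0,0,0,0,0.5],[0,0,0,0,0,0,0.5],[0,0,0,0,0,0,0.5],[0,0,0,0,0,0,0.5]]], grip_force=25)

```text
clock: 5.6
tool_pos: [0.5743, -0.3141, 0.0024]
orientation: [-0.0, 1.0, 0.007, 0.0]
contact_force: [-0.8, 1.5, 2.0]
grip_width: 0.0554
grip_force: 25.0
```

Emit:
send_rows(deltas=[[[0,0,-0.1,0,0,0,0.5],[0,0,-0.2,0,0,0,0.5],[0,0,-0.28,0,0,0,0.5],[0,0,-0.28,0,0,0,0.5]]])

```text
clock: 6.1
tool_pos: [0.5762, -0.3163, 0.1458]
orientation: [0.002, 1.0, 0.007, 0.004]
contact_force: [0.1, 0.1, -1.2]
grip_width: 0.0549
grip_force: 25.0
```

Emit:
send_rows(deltas=[[[0.014,-0.1,0,0,0,0,0.5],[0.014,-0.2,0,0,0,0,0.5],[0.014,-0.3,0,0,0,0,0.5],[0.014,-0.375,0,0,0,0,0.5]]])

```text
clock: 6.6
tool_pos: [0.5771, -0.1241, 0.14]
orientation: [-0.001, 1.0, 0.008, -0.002]
contact_force: [0.9, -0.7, -1.4]
grip_width: 0.055
grip_force: 25.0
```

Emit:
send_rows(deltas=[[[0.014,-0.1,0,0,0,0,0.5],[0.014,-0.2,0,0,0,0,0.5],[0.014,-0.3,0,0,0,0,0.5],[0.014,-0.376,0,0,0,0,0.5],[0.014,-0.376,0,0,0,0,0.5]]])

```text
clock: 7.22
tool_pos: [0.5813, 0.066, 0.1402]
orientation: [-0.001, 1.0, 0.011, -0.002]
contact_force: [0.7, 0.3, -0.9]
grip_width: 0.055
grip_force: 25.0
```

Run:
```python
from h import *
print([state()['tool_pos'].round(4).tolist() if hasattr(state()['tool_pos'],'round') else state()['tool_pos'] for _ in range(3)])
shot('wrist','b2'); s=state(); print(s['tool_pos']); go(.584,.0622,.0475,.7)
shot('wrist','b3'); s=state(); print(s['tool_pos']);
for b in blobs('b2',1,200,60000): print('dark',np.round(b,1),ray('b2',b[0],b[1],s['tool_pos'][2]+.003).round(4))
im=cv2.imread('pics/b2.png')
cv2.imwrite('pics/c3.png',cv2.resize(im[180:380,200:440],None,fx=3,fy=3,interpolation=3))
```

```text
[[0.5813, 0.066, 0.1402], [0.5813, 0.066, 0.1402], [0.5813, 0.066, 0.1402]]
[0.58157953 0.06241647 0.14033382]
row [0.0055, 0.0005, 0.1856, 0.0, 0.0006, 0.0008] yaw now 1.0 t 7.28
[0.58196893 0.06006064 0.14062675]
dark [  517.5   395.7   143.5   241.7 20150. ] [ 0.5276 -0.0451  0.1436]
dark [  114.1   406.4   165.1   247.4 24954.5] [0.5152 0.1766 0.1436]
dark [632.1 267.3  20.   35.  393. ] [ 0.6037 -0.0861  0.1436]
dark [  280.9  1928.1   553.8  3491.8 32649.5] [2.339  0.0667 0.1436]
dark [561.9   9.1  26.4  41.4 612. ] [ 0.7109 -0.0278  0.1436]
```

View pics/c3.png

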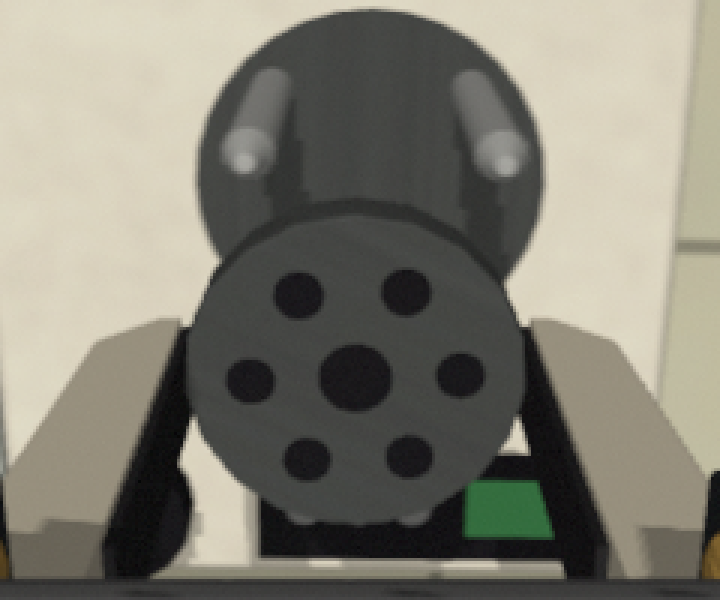

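The held base is centred at about (319,306) with its hole pattern visible. The arm is still swaying slightly, so I wait and re-measure.

Emit:
send_rows(deltas=[[[0,0,0,0,0,0,0.5],[0,0,0,0,0,0,0.5],[0,0,0,0,0,0,0.5],[0,0,0,0,0,0,0.5]]])

```text
clock: 7.82
tool_pos: [0.583, 0.0606, 0.1423]
orientation: [-0.0, 1.0, 0.007, 0.0]
contact_force: [-0.0, 0.4, -1.7]
grip_width: 0.0553
grip_force: 25.0
```

```bash
cat >> h.py <<'E'
def holec(f,u,v,r,thr):
    g=cv2.cvtColor(cv2.imread('pics/'+f+'.png'),cv2.COLOR_BGR2GRAY)[v-r:v+r+1,u-r:u+r+1]
    m=(g<thr).astype(np.uint8); n,l,st,c=cv2.connectedComponentsWithStats(m)
    i=l[r,r]; return u-r+c[i][0],v-r+c[i][1]
E
python3 - <<'E'
from h import *
shot('wrist','b4'); s=state(); print(s['tool_pos'])
for f in ['b2','b4']:
    c=holec(f,319,306,16,48); print(f,c,ray(f,*c,.148).round(4))
go(.584,.0622,.0475,.7)
E
```

```text
[0.58297572 0.06073145 0.14225631]
b2 (np.float64(318.02331002331005), np.float64(305.63869463869463)) [0.582  0.0651 0.148 ]
b4 (np.float64(317.9254079254079), np.float64(305.65034965034965)) [0.5826 0.0596 0.148 ]
row [0.0021, -0.0029, 0.1895, -0.0, -0.0, 0.0002] yaw now 0.77 t 7.88
```

Emit:
send_rows(deltas=[[[0.0024,-0.004,0,0,0,0,0.5],[0.0024,-0.004,0.03,0,0,0,0.5],[0.0024,-0.004,0.06,0,0,0,0.5],[0.0024,-0.004,0.08,0,0,0,0.5],[0.0024,-0.004,0.1,0,0,0,0.5]]])

```text
clock: 8.5
tool_pos: [0.5839, 0.0629, 0.0911]
orientation: [0.0, 1.0, 0.007, -0.0]
contact_force: [0.4, 1.2, 0.1]
grip_width: 0.0554
grip_force: 25.0
```

Run:
```python
from h import *
shot('wrist','b5'); s=state(); print(s['tool_pos'],s['contact_force'],s['torque'])
im=cv2.imread('pics/b5.png')
cv2.imwrite('pics/c4.png',cv2.resize(im[180:380,200:440],None,fx=3,fy=3,interpolation=3))
```

```text
[0.58305836 0.06278882 0.08992931] [-1.01938214 -0.27639491 -2.56350635] [-0.01149819 -0.00821972 -0.00298287]
```

View pics/c4.png

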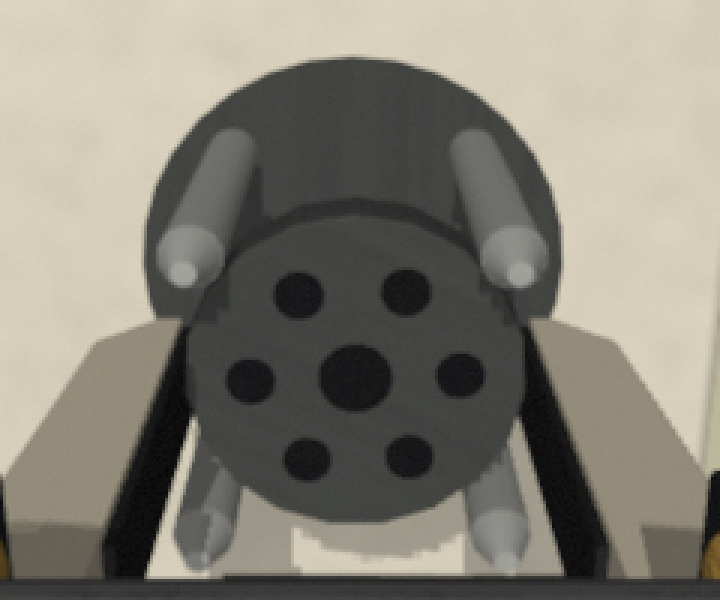

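The base sits inside the four posts: the tops are at crop (184,272), (520,272), (203,560) and (507,560), centred on the disc. I lower it and release.

Emit:
send_rows(deltas=[[[0,0,0.03,0,0,0,0.5],[0,0,0.06,0,0,0,0.5],[0,0,0.08,0,0,0,0.5],[0,0,0.086,0,0,0,0.5],[0,0,0.086,0,0,0,0.5]]])

```text
clock: 9.18
tool_pos: [0.5843, 0.0629, 0.0491]
orientation: [-0.0, 1.0, 0.007, 0.0]
contact_force: [0.2, -0.4, -1.0]
grip_width: 0.0554
grip_force: 25.0
```

Emit:
send_rows(deltas=[[[0,0,0,0,0,0,0.8],[0,0,0,0,0,0,0.8],[0,0,0,0,0,0,0.8]]])

```text
clock: 9.55
tool_pos: [0.5845, 0.063, 0.0497]
orientation: [-0.0, 1.0, 0.007, 0.001]
contact_force: [-0.6, 0.2, -0.3]
grip_width: 0.0737
grip_force: 0.0
```

Emit:
send_rows(deltas=[[[0,0,-0.1,0,0,0,0.8],[0,0,-0.2,0,0,0,0.8],[0,0,-0.3,0,0,0,0.8],[0,0,-0.3,0,0,0,0.8],[0,0,-0.3,0,0,0,0.8]]])

```text
clock: 10.18
tool_pos: [0.5834, 0.0629, 0.1987]
orientation: [0.0, 1.0, 0.007, -0.001]
contact_force: [0.1, 0.2, -1.1]
grip_width: 0.0745
grip_force: 0.0
```

Run:
```python
from h import *
shot('wrist','b6'); s=state(); print(s['tool_pos'])
for b in blobs('b6',1,200,60000): print('dark',np.round(b,1),ray('b6',b[0],b[1],.055).round(4))
for p in [(.584,.0622,.055)]: print(proj('b6',p))
go(.4485,-.2144,.15,.7); shot('scene','s1')
for b in blobs('s1',0,100,1500): print('lt',np.round(b,1),ray('s1',b[0],b[1],.007).round(4))
```

```text
[0.5829942  0.06281745 0.197884  ]
dark [ 337.8  308.7  100.2  186.7 2878.5] [0.5028 0.0418 0.055 ]
dark [ 35.  309.4  20.   40.6 523. ] [0.4983 0.3313 0.055 ]
dark [580.7 246.3  17.1  29.7 375.5] [ 0.5685 -0.1759  0.055 ]
dark [ 317.5  222.9   91.5   94.2 6695.5] [0.5872 0.0623 0.055 ]
dark [ 515.9   19.2   29.3   60.  1002.5] [ 0.7474 -0.0852  0.055 ]
[317.56063438 226.31803776]
row [-0.2764, 0.5506, 0.0967, 0.0, 0.0005, 0.0003] yaw now 0.79 t 10.22
lt [215.7 341.6  21.5  25.5 411.5] [ 0.5289 -0.4152  0.007 ]
lt [144.5 329.1  28.3  36.5 775. ] [ 0.3661 -0.491   0.007 ]
lt [221.5 301.8  19.3  23.1 327.5] [ 0.4513 -0.3213  0.007 ]
lt [287.  293.2  17.3  22.2 281.5] [ 0.5639 -0.2022  0.007 ]
lt [354.3 290.3  27.   41.2 681.5] [ 0.6944 -0.093   0.007 ]
lt [252.2 276.9  18.3  21.9 288. ] [ 0.4534 -0.2129  0.007 ]
lt [446.  207.6  32.1  41.  942. ] [0.7228 0.3448 0.007 ]
lt [ 378.3  208.8   34.7   70.7 1403. ] [0.5625 0.2204 0.007 ]
lt [374.2 178.6  22.3  42.5 632. ] [0.4665 0.3437 0.007 ]
lt [144.3  74.5  27.3  57.7 839. ] [-0.7879  0.4083  0.007 ]
lt [222.9  43.2  18.6  45.9 420. ] [-0.7625  0.864   0.007 ]
lt [  7.1   6.   14.8  29.6 245. ] [-2.2106  0.5344  0.007 ]
```

Emit:
send_rows(deltas=[[[-0.05,0.1,0,0,0,0,1],[-0.1,0.2,0,0,0,0,1],[-0.138,0.275,0,0,0,0,1]]])

```text
clock: 10.65
tool_pos: [0.5149, -0.0779, 0.1976]
orientation: [0.0, 1.0, 0.006, -0.002]
contact_force: [0.8, -0.2, -0.4]
grip_width: 0.0924
grip_force: 0.0
```

Emit:
send_rows(deltas=[[[-0.05,0.1,0.04,0,0,0,1],[-0.1,0.2,0.08,0,0,0,1],[-0.138,0.275,0.097,0,0,0,1],[-0.138,0.275,0.097,0,0,0,1],[-0.138,0.275,0.097,0,0,0,1]]])

```text
clock: 11.28
tool_pos: [0.4499, -0.213, 0.1499]
orientation: [-0.001, 1.0, 0.007, -0.001]
contact_force: [-0.4, 0.7, 0.3]
grip_width: 0.0927
grip_force: 0.0
```

Emit:
send_rows(deltas=[[[0,0,0,0,0,0,1],[0,0,0,0,0,0,1],[0,0,0,0,0,0,1]]])

```text
clock: 11.65
tool_pos: [0.4503, -0.2133, 0.1508]
orientation: [-0.0, 1.0, 0.008, 0.0]
contact_force: [-0.3, -0.3, -0.5]
grip_width: 0.0929
grip_force: 0.0
```

```bash
cat >> h.py <<'E'
def look(f,x,y,zo,zt=.0025,dark=False):
    "find the blob nearest x,y and print the row to grasp it"
    shot('wrist',f); s=state(); print('tcp',np.round(s['tool_pos'],4))
    B=[ray(f,b[0],b[1],zo) for b in blobs(f,dark,800)]
    p=min(B,key=lambda p:np.hypot(p[0]-x,p[1]-y)); print('obj',p.round(4)); go(p[0],p[1],zt,.7,s); return p
E
python3 -c "
from h import *
look('d1',.4485,-.2144,.007)"
```

```text
tcp [ 0.4502 -0.2135  0.1508]
obj [ 0.4493 -0.2149  0.007 ]
row [-0.002, 0.0028, 0.2966, -0.0, -0.0001, 0.0004] yaw now 0.85 t 11.7
```

Emit:
send_rows(deltas=[[[-0.002,0.003,0.1,0,0,0,1],[-0.002,0.003,0.2,0,0,0,1],[-0.002,0.003,0.27,0,0,0,1],[-0.002,0.003,0.297,0,0,0,1],[-0.002,0.003,0.297,0,0,0,1]]])

```text
clock: 12.32
tool_pos: [0.4494, -0.2155, 0.0022]
orientation: [0.0, 1.0, 0.007, 0.0]
contact_force: [-0.4, -0.1, 0.2]
grip_width: 0.0928
grip_force: 0.0
```

Emit:
send_rows(deltas=[[[0,0,0,0,0,0,0.5],[0,0,0,0,0,0,0.5],[0,0,0,0,0,0,0.5],[0,0,0,0,0,0,0.5],[0,0,0,0,0,0,0.5]]])

```text
clock: 12.95
tool_pos: [0.449, -0.2153, 0.0024]
orientation: [-0.0, 1.0, 0.007, 0.0]
contact_force: [-0.5, -0.4, 2.1]
grip_width: 0.0554
grip_force: 25.0
```

Emit:
send_rows(deltas=[[[0,0,-0.1,0,0,0,0.5],[0,0,-0.2,0,0,0,0.5],[0,0,-0.27,0,0,0,0.5],[0,0,-0.3,0,0,0,0.5]]])

```text
clock: 13.45
tool_pos: [0.4496, -0.2159, 0.1543]
orientation: [0.001, 1.0, 0.007, 0.002]
contact_force: [-0.5, 0.1, -1.6]
grip_width: 0.0553
grip_force: 25.0
```

Emit:
send_rows(deltas=[[[0.04,-0.08,0,0,0,0,0.5],[0.09,-0.18,0,0,0,0,0.5],[0.138,-0.276,0,0,0,0,0.5]]])

```text
clock: 13.82
tool_pos: [0.5163, -0.0752, 0.152]
orientation: [0.0, 1.0, 0.007, -0.0]
contact_force: [0.9, -0.4, -1.1]
grip_width: 0.0551
grip_force: 25.0
```

Emit:
send_rows(deltas=[[[0.05,-0.1,0,0,0,0,0.5],[0.09,-0.18,0,0,0,0,0.5],[0.12,-0.24,0,0,0,0,0.5],[0.138,-0.276,0,0,0,0,0.5],[0.138,-0.276,0,0,0,0,0.5]]])

```text
clock: 14.45
tool_pos: [0.583, 0.0635, 0.1517]
orientation: [-0.0, 1.0, 0.008, -0.0]
contact_force: [-0.4, -0.0, -0.5]
grip_width: 0.0551
grip_force: 25.0
```

Emit:
send_rows(deltas=[[[0,0,0,0,0,0,0.5],[0,0,0,0,0,0,0.5],[0,0,0,0,0,0,0.5]]])

```text
clock: 14.82
tool_pos: [0.5829, 0.0612, 0.1523]
orientation: [0.0, 1.0, 0.006, -0.0]
contact_force: [0.8, -0.1, -1.7]
grip_width: 0.0554
grip_force: 25.0
```

Run:
```python
from h import *
shot('wrist','e1'); s=state(); print(s['tool_pos'],s['contact_force'],s['grip_width'])
for b in blobs('e1',0,1500,60000): print('lt',np.round(b,1),ray('e1',b[0],b[1],s['tool_pos'][2]+.0045).round(4))
go(.5838,.0628,.0615,.7)
im=cv2.imread('pics/e1.png')
cv2.imwrite('pics/c5.png',cv2.resize(im[180:380,200:440],None,fx=3,fy=3,interpolation=3))
```

```text
[0.58302632 0.06151984 0.1523388 ] [-0.37098664  0.81516381 -1.07900769] 0.05542252598688471
lt [  34.5  319.8   81.7  104.5 5532. ] [0.5724 0.2029 0.1568]
lt [  317.9   302.8   112.8   116.3 10240.5] [0.5835 0.0602 0.1568]
lt [ 603.3  254.8   56.4   67.2 2893. ] [ 0.6103 -0.0754  0.1568]
lt [  142.5   223.7    99.1   375.2 17459.5] [0.6231 0.1418 0.1568]
lt [ 504.2  100.8  105.1  157.3 9913. ] [ 0.6779 -0.0168  0.1568]
lt [  23.1   32.5   74.7   87.9 3925.5] [0.701  0.1788 0.1568]
row [0.0016, -0.0026, 0.1817, 0.0, -0.0, 0.0] yaw now 0.71 t 14.88
```

View pics/c5.png

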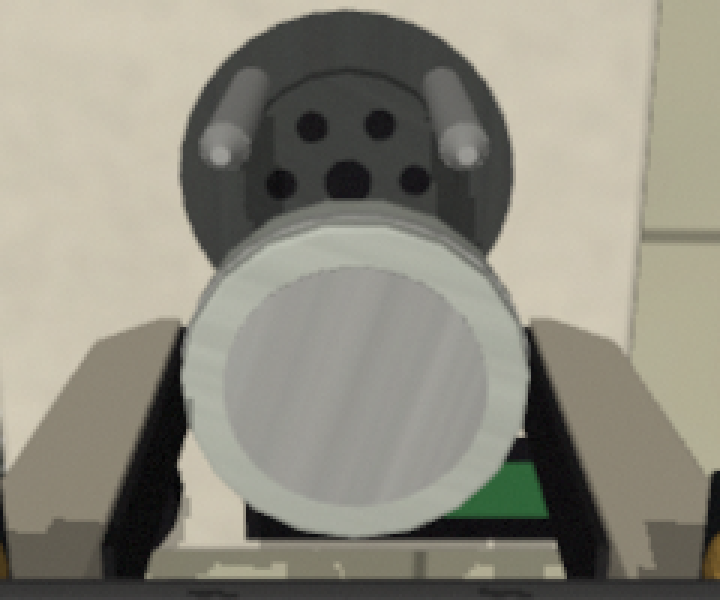

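The dish is held level and the base lies flat in the nest. I insert it.

Emit:
send_rows(deltas=[[[0.0016,-0.0028,0,0,0,0,0.5],[0.0016,-0.0028,0.03,0,0,0,0.5],[0.0016,-0.0028,0.06,0,0,0,0.5],[0.0016,-0.0028,0.09,0,0,0,0.5],[0.0016,-0.0028,0.11,0,0,0,0.5]]])

```text
clock: 15.5
tool_pos: [0.5832, 0.0638, 0.0955]
orientation: [0.0, 1.0, 0.007, -0.001]
contact_force: [0.3, -0.8, -0.5]
grip_width: 0.0553
grip_force: 25.0
```

Emit:
send_rows(deltas=[[[0,0,0.03,0,0,0,0.5],[0,0,0.055,0,0,0,0.5],[0,0,0.07,0,0,0,0.5],[0,0,0.078,0,0,0,0.5],[0,0,0.078,0,0,0,0.5]]])

```text
clock: 16.12
tool_pos: [0.5841, 0.0639, 0.0583]
orientation: [-0.0, 1.0, 0.007, 0.0]
contact_force: [0.6, 0.7, -1.2]
grip_width: 0.0558
grip_force: 25.0
```

Emit:
send_rows(deltas=[[[0,0,0,0,0,0,0.8],[0,0,0,0,0,0,0.8],[0,0,0,0,0,0,0.8]]])

```text
clock: 16.5
tool_pos: [0.5842, 0.0638, 0.0585]
orientation: [-0.0, 1.0, 0.007, 0.0]
contact_force: [0.3, 0.5, -0.3]
grip_width: 0.074
grip_force: 0.0
```

Emit:
send_rows(deltas=[[[0,0,-0.1,0,0,0,0.8],[0,0,-0.2,0,0,0,0.8],[0,0,-0.3,0,0,0,0.8],[0,0,-0.3,0,0,0,0.8]]])

```text
clock: 17.0
tool_pos: [0.5869, 0.0641, 0.213]
orientation: [-0.001, 1.0, 0.007, 0.005]
contact_force: [0.3, 1.1, -1.0]
grip_width: 0.0745
grip_force: 0.0
```

Emit:
send_rows(deltas=[[[-0.142,0.385,0,0,0,0,1],[-0.142,0.385,0,0,0,0,1],[-0.142,0.385,0,0,0,0,1],[-0.142,0.385,0,0,0,0,1]]])

```text
clock: 17.5
tool_pos: [0.5127, -0.1348, 0.2072]
orientation: [0.001, 1.0, 0.003, -0.002]
contact_force: [1.1, 0.5, -0.2]
grip_width: 0.0925
grip_force: 0.0
```

Emit:
send_rows(deltas=[[[-0.142,0.385,0.115,0,0,0,1],[-0.142,0.385,0.115,0,0,0,1],[-0.142,0.385,0.115,0,0,0,1],[-0.142,0.385,0.115,0,0,0,1],[-0.142,0.385,0.115,0,0,0,1]]])

```text
clock: 18.12
tool_pos: [0.4459, -0.3239, 0.1492]
orientation: [-0.001, 1.0, 0.005, -0.001]
contact_force: [0.6, 1.1, 0.6]
grip_width: 0.0929
grip_force: 0.0
```

Emit:
send_rows(deltas=[[[0,0,0,0,0,0,1],[0,0,0,0,0,0,1],[0,0,0,0,0,0,1]]])

```text
clock: 18.5
tool_pos: [0.4482, -0.3217, 0.151]
orientation: [-0.0, 1.0, 0.008, 0.0]
contact_force: [0.2, 0.3, -0.3]
grip_width: 0.093
grip_force: 0.0
```

```bash
python3 -c "
from h import *
p=look('d2',.4465,-.3238,.007); print('place'); go(.5838+state()['tool_pos'][0]-p[0],.0629+state()['tool_pos'][1]-p[1],state()['tool_pos'][2],.7)
shot('scene','s2')
for b in blobs('s2',0,200,1500): print('lt',np.round(b[:2],1),ray('s2',b[0],b[1],.007).round(4))"
```

```text
tcp [ 0.448 -0.322  0.151]
obj [ 0.4475 -0.3235  0.007 ]
row [-0.0011, 0.003, 0.297, -0.0, -0.0001, 0.0006] yaw now 0.9 t 18.55
place
row [0.2847, -0.7685, 0.0003, -0.0, -0.0001, 0.0006] yaw now 0.9 t 18.55
lt [215.6 341.6] [ 0.5287 -0.4151  0.007 ]
lt [144.6 329.1] [ 0.3662 -0.4908  0.007 ]
lt [221.6 301.6] [ 0.451  -0.3206  0.007 ]
lt [286.9 293.3] [ 0.5638 -0.2025  0.007 ]
lt [354.1 290. ] [ 0.6933 -0.0924  0.007 ]
lt [356.8 224.1] [0.5512 0.1238 0.007 ]
lt [446.  207.7] [0.7231 0.3446 0.007 ]
lt [378.5 207.7] [0.5604 0.225  0.007 ]
lt [371.5 176. ] [0.4515 0.3505 0.007 ]
lt [136.2  73.9] [-0.8231  0.3919  0.007 ]
lt [224.5  37. ] [-0.8143  0.9251  0.007 ]
lt [7.1 6. ] [-2.2106  0.5344  0.007 ]
```

Emit:
send_rows(deltas=[[[-0.001,0.002,0.1,0,0,0,1],[-0.001,0.002,0.2,0,0,0,1],[-0.001,0.002,0.27,0,0,0,1],[-0.001,0.002,0.297,0,0,0,1],[-0.001,0.002,0.297,0,0,0,1]]])

```text
clock: 19.23
tool_pos: [0.4471, -0.3243, 0.0023]
orientation: [0.0, 1.0, 0.007, 0.0]
contact_force: [0.3, 0.5, 0.3]
grip_width: 0.0931
grip_force: 0.0
```

Emit:
send_rows(deltas=[[[0,0,0,0,0,0,0.5],[0,0,0,0,0,0,0.5],[0,0,0,0,0,0,0.5],[0,0,0,0,0,0,0.5],[0,0,0,0,0,0,0.5]]])

```text
clock: 19.85
tool_pos: [0.4468, -0.324, 0.0024]
orientation: [-0.0, 1.0, 0.007, 0.0]
contact_force: [0.1, -0.3, 1.9]
grip_width: 0.0553
grip_force: 25.0
```

Emit:
send_rows(deltas=[[[0,0,-0.1,0,0,0,0.5],[0,0,-0.2,0,0,0,0.5],[0,0,-0.29,0,0,0,0.5],[0,0,-0.325,0,0,0,0.5]]])

```text
clock: 20.35
tool_pos: [0.4478, -0.3249, 0.1676]
orientation: [0.001, 1.0, 0.007, 0.002]
contact_force: [0.5, 0.7, -0.1]
grip_width: 0.0556
grip_force: 25.0
```

Emit:
send_rows(deltas=[[[0.03,-0.08,0,0,0,0,0.5],[0.065,-0.18,0,0,0,0,0.5],[0.105,-0.29,0,0,0,0,0.5],[0.141,-0.384,0,0,0,0,0.5]]])

```text
clock: 20.85
tool_pos: [0.5149, -0.1288, 0.1645]
orientation: [-0.0, 1.0, 0.007, -0.0]
contact_force: [1.9, 0.2, -0.9]
grip_width: 0.0553
grip_force: 25.0
```

Emit:
send_rows(deltas=[[[0.04,-0.11,0,0,0,0,0.5],[0.08,-0.22,0,0,0,0,0.5],[0.115,-0.32,0,0,0,0,0.5],[0.141,-0.384,0,0,0,0,0.5],[0.141,-0.384,0,0,0,0,0.5]]])

```text
clock: 21.48
tool_pos: [0.5825, 0.0663, 0.1641]
orientation: [-0.001, 1.0, 0.01, -0.0]
contact_force: [0.6, -0.2, -0.8]
grip_width: 0.0554
grip_force: 25.0
```

Emit:
send_rows(deltas=[[[0,0,0,0,0,0,0.5],[0,0,0,0,0,0,0.5],[0,0,0,0,0,0,0.5],[0,0,0,0,0,0,0.5]]])

```text
clock: 21.98
tool_pos: [0.5824, 0.0611, 0.1648]
orientation: [0.0, 1.0, 0.006, 0.0]
contact_force: [0.1, -0.1, -0.6]
grip_width: 0.0551
grip_force: 25.0
```

```bash
cat >> h.py <<'E'
def held(f,zt):
    shot('wrist',f); s=state(); p=s['tool_pos']; print('tcp',np.round(p,4),np.round(s['contact_force'],1))
    for b in blobs(f,0,8000,14000): print('held',np.round(b,1),ray(f,b[0],b[1],p[2]+.0045).round(4))
    go(.5838,.0632,zt,.7,s)
E
python3 -c "
from h import *
held('e2',.072)"
```

```text
tcp [0.5824 0.0613 0.1648] [-0.7 -0.7 -1.2]
held [ 496.4  101.   100.4  150.  9146. ] [ 0.6773 -0.0136  0.1693]
row [0.0029, -0.0037, 0.1855, -0.0, -0.0, 0.0001] yaw now 0.75 t 22.02
```

Emit:
send_rows(deltas=[[[0.0029,-0.0037,0,0,0,0,0.5],[0.0029,-0.0037,0.03,0,0,0,0.5],[0.0029,-0.0037,0.06,0,0,0,0.5],[0.0029,-0.0037,0.09,0,0,0,0.5],[0.0029,-0.0037,0.11,0,0,0,0.5]]])

```text
clock: 22.65
tool_pos: [0.5831, 0.0636, 0.108]
orientation: [0.0, 1.0, 0.007, -0.001]
contact_force: [0.4, -1.0, -0.1]
grip_width: 0.0554
grip_force: 25.0
```

Emit:
send_rows(deltas=[[[0,0,0.03,0,0,0,0.5],[0,0,0.055,0,0,0,0.5],[0,0,0.068,0,0,0,0.5],[0,0,0.076,0,0,0,0.5],[0,0,0.076,0,0,0,0.5]]])

```text
clock: 23.28
tool_pos: [0.5842, 0.0638, 0.0719]
orientation: [-0.0, 1.0, 0.007, 0.0]
contact_force: [-1.0, -0.1, 0.1]
grip_width: 0.0554
grip_force: 25.0
```

Emit:
send_rows(deltas=[[[0,0,0,0,0,0,0.8],[0,0,0,0,0,0,0.8],[0,0,0,0,0,0,0.8]]])

```text
clock: 23.65
tool_pos: [0.584, 0.0637, 0.0719]
orientation: [-0.0, 1.0, 0.007, 0.0]
contact_force: [0.0, -0.4, -0.1]
grip_width: 0.0741
grip_force: 0.0
```

Emit:
send_rows(deltas=[[[0,0,-0.1,0,0,0,0.8],[0,0,-0.2,0,0,0,0.8],[0,0,-0.28,0,0,0,0.8],[0,0,-0.28,0,0,0,0.8]]])

```text
clock: 24.15
tool_pos: [0.5862, 0.0639, 0.2156]
orientation: [-0.001, 1.0, 0.007, 0.004]
contact_force: [-0.2, -0.1, -0.2]
grip_width: 0.0744
grip_force: 0.0
```

Emit:
send_rows(deltas=[[[-0.065,0.481,0,0,0,0,1],[-0.065,0.481,0,0,0,0,1],[-0.065,0.481,0,0,0,0,1],[-0.065,0.481,0,0,0,0,1]]])

```text
clock: 24.65
tool_pos: [0.5532, -0.1796, 0.2104]
orientation: [-0.0, 1.0, 0.006, -0.001]
contact_force: [0.1, -0.1, -0.7]
grip_width: 0.0932
grip_force: 0.0
```

Emit:
send_rows(deltas=[[[-0.065,0.481,0.124,0,0,0,1],[-0.065,0.481,0.124,0,0,0,1],[-0.065,0.481,0.124,0,0,0,1],[-0.065,0.481,0.124,0,0,0,1],[-0.065,0.481,0.124,0,0,0,1]]])

```text
clock: 25.28
tool_pos: [0.5196, -0.4247, 0.1459]
orientation: [0.001, 1.0, 0.002, -0.004]
contact_force: [-0.3, 0.4, -0.3]
grip_width: 0.0933
grip_force: 0.0
```

Emit:
send_rows(deltas=[[[0,0,0,0,0,0,1],[0,0,0,0,0,0,1],[0,0,0,0,0,0,1],[0,0,0,0,0,0,1]]])

```text
clock: 25.78
tool_pos: [0.5261, -0.4172, 0.1501]
orientation: [0.0, 1.0, 0.008, 0.0]
contact_force: [-0.7, -0.3, 0.2]
grip_width: 0.0929
grip_force: 0.0
```

```bash
python3 -c "
from h import *
p=look('d3',.525,-.4185,.007); print('place'); go(.5838+state()['tool_pos'][0]-p[0],.0629+state()['tool_pos'][1]-p[1],state()['tool_pos'][2],.7)
shot('scene','s3')
for b in blobs('s3',0,200,1500)[:8]: print('lt',np.round(b[:2],1),ray('s3',b[0],b[1],.007).round(4))"
```

```text
tcp [ 0.5259 -0.4175  0.15  ]
obj [ 0.5252 -0.4179  0.007 ]
row [-0.0016, 0.0006, 0.2951, 0.0, -0.0001, 0.0004] yaw now 0.85 t 25.82
place
row [0.1315, -0.9597, -0.0001, 0.0, -0.0001, 0.0004] yaw now 0.85 t 25.82
lt [215.6 341.6] [ 0.5289 -0.4153  0.007 ]
lt [144.5 329. ] [ 0.3659 -0.491   0.007 ]
lt [287.  293.3] [ 0.564  -0.2024  0.007 ]
lt [354.1 290.3] [ 0.6938 -0.0932  0.007 ]
lt [355.2 222.9] [0.5446 0.1254 0.007 ]
lt [446.2 207.7] [0.7236 0.345  0.007 ]
lt [378.2 207.8] [0.5596 0.2243 0.007 ]
lt [371.1 176.3] [0.4512 0.3487 0.007 ]
```

Emit:
send_rows(deltas=[[[-0.0015,0.0,0.1,0,0,0,1],[-0.0015,0.0,0.2,0,0,0,1],[-0.0015,0.0,0.27,0,0,0,1],[-0.0015,0.0,0.295,0,0,0,1],[-0.0015,0.0,0.295,0,0,0,1]]])

```text
clock: 26.5
tool_pos: [0.5251, -0.4184, 0.0027]
orientation: [0.0, 1.0, 0.007, 0.0]
contact_force: [1.1, -0.0, 0.5]
grip_width: 0.0929
grip_force: 0.0
```

Emit:
send_rows(deltas=[[[0,0,0,0,0,0,0.5],[0,0,0,0,0,0,0.5],[0,0,0,0,0,0,0.5],[0,0,0,0,0,0,0.5],[0,0,0,0,0,0,0.5]]])

```text
clock: 27.12
tool_pos: [0.5248, -0.418, 0.0023]
orientation: [-0.0, 1.0, 0.007, 0.0]
contact_force: [-0.9, 0.8, 1.2]
grip_width: 0.0554
grip_force: 25.0
```

Emit:
send_rows(deltas=[[[0,0,-0.1,0,0,0,0.5],[0,0,-0.2,0,0,0,0.5],[0,0,-0.3,0,0,0,0.5],[0,0,-0.35,0,0,0,0.5]]])

```text
clock: 27.62
tool_pos: [0.5256, -0.419, 0.1805]
orientation: [0.002, 1.0, 0.007, 0.002]
contact_force: [0.6, -0.3, -1.6]
grip_width: 0.0554
grip_force: 25.0
```

Emit:
send_rows(deltas=[[[0.01,-0.08,0,0,0,0,0.5],[0.025,-0.18,0,0,0,0,0.5],[0.039,-0.28,0,0,0,0,0.5],[0.053,-0.38,0,0,0,0,0.5],[0.066,-0.48,0,0,0,0,0.5]]])

```text
clock: 28.25
tool_pos: [0.5543, -0.176, 0.177]
orientation: [-0.0, 1.0, 0.007, -0.0]
contact_force: [0.6, 0.4, -0.4]
grip_width: 0.0553
grip_force: 25.0
```

Emit:
send_rows(deltas=[[[0.016,-0.12,0,0,0,0,0.5],[0.032,-0.24,0,0,0,0,0.5],[0.047,-0.34,0,0,0,0,0.5],[0.058,-0.42,0,0,0,0,0.5],[0.066,-0.481,0,0,0,0,0.5]]])

```text
clock: 28.88
tool_pos: [0.5838, 0.0658, 0.1769]
orientation: [-0.0, 1.0, 0.008, -0.0]
contact_force: [0.1, -0.5, -0.6]
grip_width: 0.0556
grip_force: 25.0
```

Emit:
send_rows(deltas=[[[0,0,0,0,0,0,0.5],[0,0,0,0,0,0,0.5],[0,0,0,0,0,0,0.5],[0,0,0,0,0,0,0.5],[0,0,0,0,0,0,0.5]]])

```text
clock: 29.5
tool_pos: [0.5841, 0.0625, 0.1772]
orientation: [0.0, 1.0, 0.006, 0.0]
contact_force: [-0.6, 0.3, -1.9]
grip_width: 0.0554
grip_force: 25.0
```

```bash
python3 -c "
from h import *
held('e3',.086)"
```

```text
tcp [0.5841 0.0627 0.1772] [-0.   0.  -0.4]
held [ 490.4  105.8   94.5  150.3 8407.5] [ 0.6772 -0.0099  0.1817]
row [-0.0006, -0.0009, 0.1825, -0.0, -0.0, 0.0001] yaw now 0.75 t 29.55
```

Emit:
send_rows(deltas=[[[-0.0006,-0.0009,0,0,0,0,0.5],[-0.0006,-0.0009,0.03,0,0,0,0.5],[-0.0006,-0.0009,0.06,0,0,0,0.5],[-0.0006,-0.0009,0.09,0,0,0,0.5],[-0.0006,-0.0009,0.11,0,0,0,0.5]]])

```text
clock: 30.18
tool_pos: [0.5831, 0.0636, 0.1205]
orientation: [0.0, 1.0, 0.007, -0.001]
contact_force: [0.4, -0.5, -0.9]
grip_width: 0.0554
grip_force: 25.0
```

Emit:
send_rows(deltas=[[[0,0,0.03,0,0,0,0.5],[0,0,0.055,0,0,0,0.5],[0,0,0.066,0,0,0,0.5],[0,0,0.073,0,0,0,0.5],[0,0,0.073,0,0,0,0.5]]])

```text
clock: 30.8
tool_pos: [0.5841, 0.0636, 0.0859]
orientation: [-0.0, 1.0, 0.007, 0.0]
contact_force: [0.2, -0.7, -1.4]
grip_width: 0.0552
grip_force: 25.0
```

Emit:
send_rows(deltas=[[[0,0,0,0,0,0,0.8],[0,0,0,0,0,0,0.8],[0,0,0,0,0,0,0.8]]])

```text
clock: 31.18
tool_pos: [0.584, 0.0637, 0.086]
orientation: [-0.0, 1.0, 0.007, 0.0]
contact_force: [-0.6, 0.1, 0.6]
grip_width: 0.074
grip_force: 0.0
```

Emit:
send_rows(deltas=[[[0,0,-0.1,0,0,0,0.8],[0,0,-0.2,0,0,0,0.8],[0,0,-0.25,0,0,0,0.8],[0,0,-0.25,0,0,0,0.8]]])

```text
clock: 31.68
tool_pos: [0.5852, 0.0637, 0.2129]
orientation: [-0.0, 1.0, 0.007, 0.003]
contact_force: [1.1, 0.4, 0.2]
grip_width: 0.0743
grip_force: 0.0
```

Emit:
send_rows(deltas=[[[-0.028,0.265,0,0,0,0,0.8],[-0.028,0.265,0,0,0,0,0.8],[-0.028,0.265,0,0,0,0,0.8]]])

```text
clock: 32.05
tool_pos: [0.5694, -0.0763, 0.2089]
orientation: [0.002, 1.0, 0.002, -0.002]
contact_force: [0.2, 0.3, -0.1]
grip_width: 0.0746
grip_force: 0.0
```

Emit:
send_rows(deltas=[[[-0.028,0.265,0.122,0,0,0,0.8],[-0.028,0.265,0.122,0,0,0,0.8],[-0.028,0.265,0.122,0,0,0,0.8],[-0.028,0.265,0.122,0,0,0,0.8],[-0.028,0.265,0.122,0,0,0,0.8]]])

```text
clock: 32.67
tool_pos: [0.5607, -0.1984, 0.1499]
orientation: [-0.001, 1.0, 0.009, 0.001]
contact_force: [0.5, 0.4, 0.4]
grip_width: 0.0744
grip_force: 0.0
```

Emit:
send_rows(deltas=[[[0,0,0,0,0,0,0.8],[0,0,0,0,0,0,0.8],[0,0,0,0,0,0,0.8],[0,0,0,0,0,0,0.8]]])

```text
clock: 33.17
tool_pos: [0.5596, -0.2016, 0.1498]
orientation: [-0.0, 1.0, 0.007, 0.0]
contact_force: [-1.2, 0.5, -0.2]
grip_width: 0.0746
grip_force: 0.0
```

```bash
python3 -c "
from h import *
p=look('c1',.559,-.2015,.004,.0105)
for b in blobs('c1',1,100): print(np.round(b,1),ray('c1',b[0],b[1],.019).round(4))
print('place'); go(.5838+state()['tool_pos'][0]-p[0],.0635+state()['tool_pos'][1]-p[1],state()['tool_pos'][2],.7)"
```

```text
tcp [ 0.5595 -0.2017  0.1498]
obj [ 0.5579 -0.2023  0.004 ]
row [-0.0033, 0.0012, 0.2785, -0.0, -0.0, 0.0003] yaw now 0.79 t 33.23
[  41.9  316.4   41.3  119.8 2921. ] [0.4745 0.0508 0.019 ]
[317.6 233.5  18.6  23.3 322.5] [ 0.5573 -0.2023  0.019 ]
[ -19.8  206.3   87.3  111.8 1892. ] [0.5771 0.0803 0.019 ]
[ 554.4  129.    46.    56.1 1982. ] [ 0.6453 -0.3872  0.019 ]
[422.5  71.1  14.4  16.3 170.5] [ 0.6852 -0.2794  0.019 ]
place
row [0.0592, -0.5308, 0.0, -0.0, -0.0, 0.0003] yaw now 0.79 t 33.23
```

View pics/c1.png

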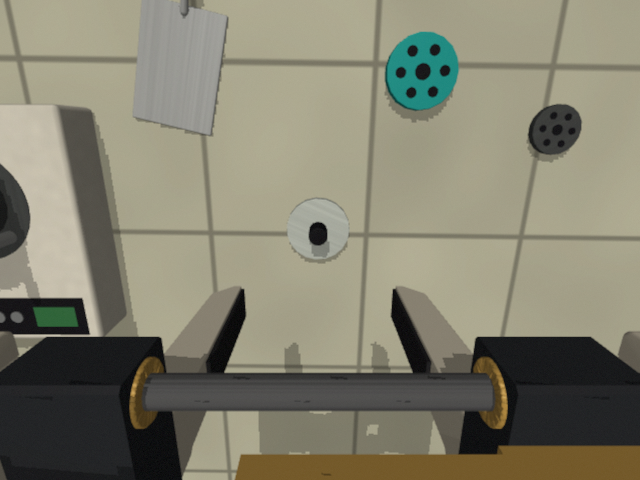

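The cover is at (318,229) and its knob at (318,233), with nothing nearby that would obstruct the fingers.

Emit:
send_rows(deltas=[[[-0.0035,0.0005,0.1,0,0,0,0.8],[-0.0035,0.0005,0.19,0,0,0,0.7],[-0.0035,0.0005,0.25,0,0,0,0.6],[-0.0035,0.0005,0.278,0,0,0,0.5],[-0.0035,0.0005,0.278,0,0,0,0.5]]])

```text
clock: 33.85
tool_pos: [0.558, -0.2022, 0.0106]
orientation: [-0.0, 1.0, 0.007, 0.0]
contact_force: [-0.4, -0.3, 0.7]
grip_width: 0.0468
grip_force: 0.0
```

Emit:
send_rows(deltas=[[[0,0,0,0,0,0,0.08],[0,0,0,0,0,0,0.08],[0,0,0,0,0,0,0.08],[0,0,0,0,0,0,0.08],[0,0,0,0,0,0,0.08]]])

```text
clock: 34.48
tool_pos: [0.558, -0.202, 0.0111]
orientation: [-0.0, 1.0, 0.007, 0.0]
contact_force: [-0.0, 0.5, 3.5]
grip_width: 0.0153
grip_force: 25.0
```

Emit:
send_rows(deltas=[[[0,0,-0.1,0,0,0,0.08],[0,0,-0.2,0,0,0,0.08],[0,0,-0.27,0,0,0,0.08],[0,0,-0.3,0,0,0,0.08]]])

```text
clock: 34.98
tool_pos: [0.5584, -0.2023, 0.1624]
orientation: [0.0, 1.0, 0.007, 0.001]
contact_force: [0.1, -0.8, -1.3]
grip_width: 0.0152
grip_force: 25.0
```

Emit:
send_rows(deltas=[[[0.01,-0.09,0,0,0,0,0.08],[0.02,-0.18,0,0,0,0,0.08],[0.0295,-0.265,0,0,0,0,0.08]]])

```text
clock: 35.35
tool_pos: [0.5696, -0.0676, 0.1591]
orientation: [-0.0, 1.0, 0.007, -0.002]
contact_force: [0.6, 0.6, -1.5]
grip_width: 0.0153
grip_force: 25.0
```

Emit:
send_rows(deltas=[[[0.01,-0.09,0,0,0,0,0.08],[0.02,-0.18,0,0,0,0,0.08],[0.025,-0.23,0,0,0,0,0.08],[0.0295,-0.266,0,0,0,0,0.08],[0.0295,-0.266,0,0,0,0,0.08]]])

```text
clock: 35.98
tool_pos: [0.5831, 0.0652, 0.1598]
orientation: [-0.0, 1.0, 0.008, -0.001]
contact_force: [-0.6, -0.2, -1.4]
grip_width: 0.0153
grip_force: 25.0
```

Emit:
send_rows(deltas=[[[0,0,0,0,0,0,0.08],[0,0,0,0,0,0,0.08],[0,0,0,0,0,0,0.08],[0,0,0,0,0,0,0.08],[0,0,0,0,0,0,0.08]]])

```text
clock: 36.6
tool_pos: [0.5836, 0.0638, 0.1607]
orientation: [-0.0, 1.0, 0.007, 0.0]
contact_force: [-0.8, -0.4, -1.2]
grip_width: 0.0153
grip_force: 25.0
```

```bash
python3 -c "
from h import *
held('e4',.1075)
im=cv2.imread('pics/e4.png')
cv2.imwrite('pics/c6.png',cv2.resize(im[180:380,200:440],None,fx=3,fy=3,interpolation=3))"
```

```text
tcp [0.5836 0.0638 0.1607] [-0.1  0.7 -0.8]
held [ 318.2  275.4  108.7  189.1 9863.5] [0.5988 0.0628 0.1652]
held [ 501.7  102.7   96.2  158.8 9344. ] [ 0.678  -0.0131  0.1652]
row [0.0004, 0.0013, 0.1065, -0.0, -0.0, 0.0002] yaw now 0.78 t 36.65
```

View pics/c6.png

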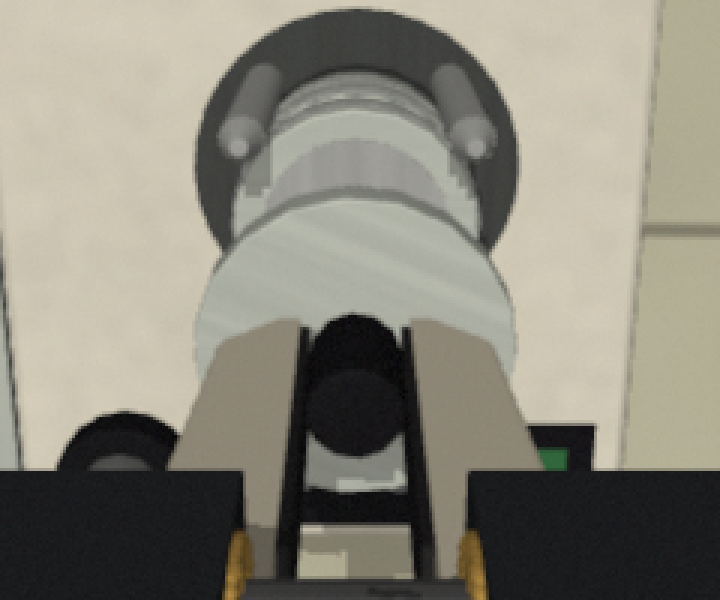

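The cover is held level by its knob and centred between the posts. I lower it, release it, and go to look at the stand.

Emit:
send_rows(deltas=[[[0.0004,0.0005,0.03,0,0,0,0.08],[0.0004,0.0005,0.06,0,0,0,0.08],[0.0004,0.0005,0.085,0,0,0,0.08],[0.0004,0.0005,0.106,0,0,0,0.08],[0.0004,0.0005,0.106,0,0,0,0.08]]])

```text
clock: 37.28
tool_pos: [0.5838, 0.0636, 0.1072]
orientation: [-0.0, 1.0, 0.007, -0.0]
contact_force: [-0.3, 0.1, -0.0]
grip_width: 0.0154
grip_force: 25.0
```

Emit:
send_rows(deltas=[[[0,0,0,0,0,0,0.08],[0,0,0,0,0,0,0.35],[0,0,0,0,0,0,0.35],[0,0,0,0,0,0,0.35]]])

```text
clock: 37.78
tool_pos: [0.584, 0.0637, 0.1079]
orientation: [-0.0, 1.0, 0.007, 0.0]
contact_force: [0.0, -0.3, 0.5]
grip_width: 0.0325
grip_force: 0.0
```

Emit:
send_rows(deltas=[[[0,0,-0.05,0,0,0,0.35],[0,0,-0.15,0,0,0,0.35],[0,0,-0.25,0,0,0,0.35],[0,0,-0.25,0,0,0,0.35]]])

```text
clock: 38.28
tool_pos: [0.5867, 0.0638, 0.2375]
orientation: [-0.001, 1.0, 0.007, 0.005]
contact_force: [0.1, -1.2, -0.8]
grip_width: 0.0325
grip_force: 0.0
```

```bash
python3 -c "
from h import *
shot('wrist','f1'); print(state()['tool_pos']); shot('scene','f2'); shot('side','f3')
a=cv2.imread('pics/f1.png')[130:330,210:430]; b=cv2.imread('pics/f2.png')[160:270,290:420]; c=cv2.imread('pics/f3.png')[240:370,220:360]
cv2.imwrite('pics/c7.png',np.hstack([cv2.resize(x,(266,400),interpolation=3) if 0 else cv2.resize(x,(int(x.shape[1]*300/x.shape[0]),300),interpolation=3) for x in (b,c)]))
im=cv2.imread('pics/f1.png')
for d,a in ((0,2000),(1,100)):
  for q in blobs('f1',d,a,20000): print(d,np.round(q,1),ray('f1',q[0],q[1],.105).round(4))
go(.455,.337,.2,.7)"
```

```text
[0.58478251 0.06369818 0.23465145]
0 [  83.7  313.4   81.2  138.5 7690. ] [0.506  0.2782 0.105 ]
0 [ 318.6  232.7   78.6  108.1 4945. ] [0.5861 0.0624 0.105 ]
0 [  187.5   229.6   108.1   211.7 12167.5] [0.5874 0.1749 0.105 ]
0 [ 464.8  115.2   75.2  127.  5969. ] [ 0.683 -0.051  0.105]
0 [  44.8   44.5   99.9  169.  7708.5] [0.7285 0.2682 0.105 ]
1 [ 64.7 337.8  16.3  32.7 342.5] [0.4801 0.3005 0.105 ]
1 [  317.2   344.    114.9   187.5 10574.5] [0.4768 0.0622 0.105 ]
1 [251.1 301.2  22.5  32.9 338. ] [0.5205 0.1231 0.105 ]
1 [ 65.4 296.3  17.2  33.2 360. ] [0.5231 0.2918 0.105 ]
1 [318.5 240.2  19.   23.7 329.5] [0.5794 0.0624 0.105 ]
1 [283.7 216.2  12.8  47.5 387.5] [0.6002 0.0922 0.105 ]
1 [ 326.3  212.2   60.7   79.8 2479.5] [0.6042 0.0561 0.105 ]
1 [623.3 130.4   9.1  23.3 114.5] [ 0.6733 -0.178   0.105 ]
1 [ 498.7   24.    23.    93.3 1229. ] [ 0.7464 -0.0675  0.105 ]
row [-0.2479, -0.5502, 0.0638, 0.0, 0.0004, 0.0003] yaw now 0.8 t 38.42
```

View pics/c7.png

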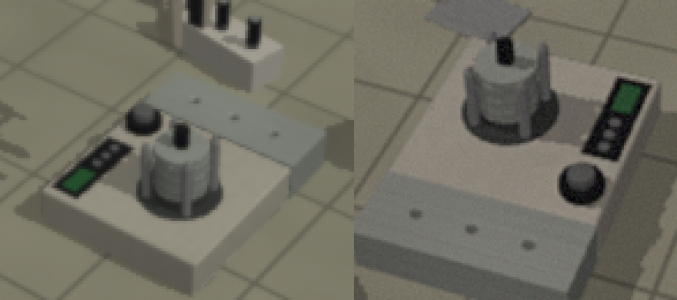

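The stack is complete and the cover lies flat, with the knob upright between the posts in both views. Probes next.

Emit:
send_rows(deltas=[[[-0.124,-0.275,0,0,0,0,0.45],[-0.124,-0.275,0,0,0,0,0.45],[-0.124,-0.275,0,0,0,0,0.45]]])

```text
clock: 38.8
tool_pos: [0.5163, 0.2047, 0.2306]
orientation: [-0.0, 1.0, 0.01, -0.003]
contact_force: [0.3, -0.8, -0.2]
grip_width: 0.0419
grip_force: 0.0
```

Emit:
send_rows(deltas=[[[-0.124,-0.275,0.064,0,0,0,0.45],[-0.124,-0.275,0.064,0,0,0,0.45],[-0.124,-0.275,0.064,0,0,0,0.45],[-0.124,-0.275,0.064,0,0,0,0.45],[-0.124,-0.275,0.064,0,0,0,0.45]]])

```text
clock: 39.42
tool_pos: [0.4568, 0.3347, 0.1999]
orientation: [0.001, 1.0, 0.006, -0.0]
contact_force: [-0.2, -1.1, 0.2]
grip_width: 0.0419
grip_force: 0.0
```

Emit:
send_rows(deltas=[[[0,0,0,0,0,0,0.45],[0,0,0,0,0,0,0.45],[0,0,0,0,0,0,0.45],[0,0,0,0,0,0,0.45]]])

```text
clock: 39.92
tool_pos: [0.4561, 0.3367, 0.2009]
orientation: [-0.0, 1.0, 0.007, 0.0]
contact_force: [0.0, 0.3, 0.2]
grip_width: 0.0418
grip_force: 0.0
```

```bash
python3 -c "
from h import *
shot('wrist','p1'); print(state()['tool_pos'])
P=[]
for q in blobs('p1',1,100,4000):
  p=ray('p1',q[0],q[1],.060); print(np.round(q,1),p.round(4))
h=cv2.cvtColor(cv2.imread('pics/p1.png'),cv2.COLOR_BGR2HSV)
# top caps: grey vs black
import collections
m=((h[...,2]>75)).astype(np.uint8)
"
```

```text
[0.4560821  0.3367956  0.20080472]
[  0.    0.    0.    1.  113.5] [0.6269 0.5723 0.06  ]
[  0.    0.    0.    1.  169.5] [0.6269 0.5723 0.06  ]
[307.4 281.4  18.1  23.2 261. ] [0.405  0.3448 0.06  ]
[318.6 229.8  17.9  20.3 213. ] [0.4545 0.3352 0.06  ]
[ 614.3  207.1   49.8  123.  1678.5] [0.4782 0.0794 0.06  ]
[ 555.6  190.4   44.3   52.8 1754. ] [0.4919 0.1332 0.06  ]
[330.8 171.8  13.7  16.5 121.5] [0.5051 0.3255 0.06  ]
[ 650.7   76.    90.6  120.8 3019. ] [0.5821 0.0779 0.06  ]
```

View pics/p1.png

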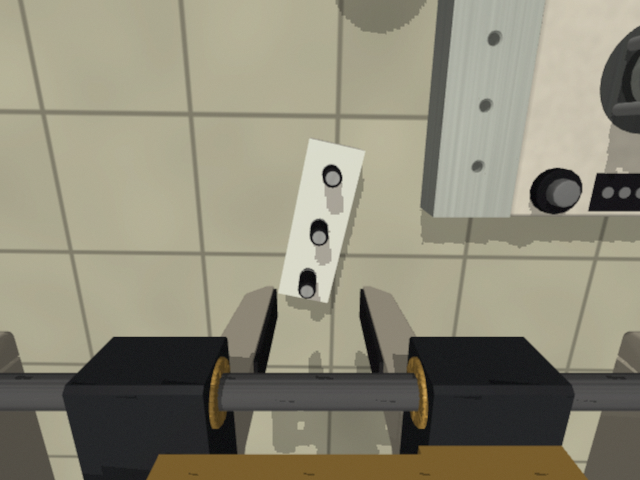

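The probe caps are at (307,291), (319,237) and (333,177), and all three are upright in the stand.

```bash
cat >> h.py <<'E'
def cap(f,u,v,z,r=9,lo=75,hi=175):
    h=cv2.cvtColor(cv2.imread('pics/'+f+'.png'),cv2.COLOR_BGR2HSV)[v-r:v+r+1,u-r:u+r+1,2]
    n,l,st,c=cv2.connectedComponentsWithStats(((h>lo)&(h<hi)).astype(np.uint8)); i=l[r,r]
    q=(u-r+c[i][0],v-r+c[i][1]); p=ray(f,*q,z); print('cap',np.round(q,1),st[i][4],p.round(4)); return p
E
python3 -c "
from h import *
for u,v in [(307,291),(319,237),(333,177)]: p=cap('p1',u,v,.078)
go(p[0],p[1],.05,.7)"
```

```text
cap [307.2 293.1] 244 [0.4017 0.3445 0.078 ]
cap [319.9 238.6] 215 [0.4518 0.3341 0.078 ]
cap [332.2 177.8] 174 [0.5024 0.325  0.078 ]
row [0.0922, 0.025, 0.3016, -0.0, -0.0, 0.0002] yaw now 0.78 t 39.98
```

Emit:
send_rows(deltas=[[[0.092,0.0235,0.05,0,0,0,0.45],[0.092,0.0235,0.14,0,0,0,0.45],[0.092,0.0235,0.22,0,0,0,0.45],[0.092,0.0235,0.301,0,0,0,0.45],[0.092,0.0235,0.301,0,0,0,0.45]]])

```text
clock: 40.6
tool_pos: [0.4999, 0.3244, 0.0473]
orientation: [0.002, 1.0, 0.007, -0.003]
contact_force: [-0.1, -0.8, 1.2]
grip_width: 0.0415
grip_force: 0.0
```

Emit:
send_rows(deltas=[[[0,0,0,0,0,0,0.45],[0,0,0,0,0,0,0.08],[0,0,0,0,0,0,0.08],[0,0,0,0,0,0,0.08],[0,0,0,0,0,0,0.08]]])

```text
clock: 41.22
tool_pos: [0.5025, 0.326, 0.051]
orientation: [-0.0, 1.0, 0.007, 0.0]
contact_force: [-0.9, -0.6, 3.9]
grip_width: 0.0155
grip_force: 25.0
```

Emit:
send_rows(deltas=[[[0,0,-0.06,0,0,0,0.08],[0,0,-0.13,0,0,0,0.08],[0,0,-0.19,0,0,0,0.08],[0,0,-0.21,0,0,0,0.08],[0,0,-0.21,0,0,0,0.08]]])

```text
clock: 41.85
tool_pos: [0.502, 0.3257, 0.1551]
orientation: [-0.0, 1.0, 0.007, 0.0]
contact_force: [-0.2, -0.6, 0.2]
grip_width: 0.0157
grip_force: 25.0
```

Emit:
send_rows(deltas=[[[0.06,0.07,0,0,0,0,0.08],[0.13,0.16,0,0,0,0,0.08],[0.18,0.225,0,0,0,0,0.08],[0.211,0.259,0,0,0,0,0.08],[0.211,0.259,0,0,0,0,0.08]]])

```text
clock: 42.48
tool_pos: [0.6096, 0.1964, 0.1539]
orientation: [0.0, 1.0, 0.006, -0.001]
contact_force: [-0.5, 0.1, -1.5]
grip_width: 0.0153
grip_force: 25.0
```

Emit:
send_rows(deltas=[[[0,0,0,0,0,0,0.08],[0,0,0,0,0,0,0.08],[0,0,0,0,0,0,0.08],[0,0,0,0,0,0,0.08]]])

```text
clock: 42.98
tool_pos: [0.6091, 0.1984, 0.1554]
orientation: [-0.0, 1.0, 0.007, 0.0]
contact_force: [0.9, 0.0, -1.0]
grip_width: 0.0154
grip_force: 25.0
```

```bash
python3 -c "
from h import *
shot('wrist','q1'); s=state(); print(s['tool_pos'],s['contact_force'],s['grip_width'])
im=cv2.imread('pics/q1.png')
g=cv2.cvtColor(im,cv2.COLOR_BGR2GRAY)
print(proj('q1',(.6103,.1976,.045)))
c=cv2.HoughCircles(cv2.medianBlur(g,3)[180:340,240:400],cv2.HOUGH_GRADIENT,1,20,param1=100,param2=12,minRadius=4,maxRadius=20)
print(c)
cv2.imwrite('pics/c8.png',cv2.resize(im[180:340,220:420],None,fx=4,fy=4,interpolation=3)[:600])"
```

```text
[0.60923188 0.19817111 0.1553424 ] [0.10599574 0.67484511 0.49375442] 0.01563632655706755
[317.74932958 236.42692216]
[[[ 78.5 118.5  19.4]
  [ 78.5 148.5  12.1]
  [ 77.5  93.5   6.9]
  [ 76.5  56.5   6. ]]]
```

View pics/c8.png

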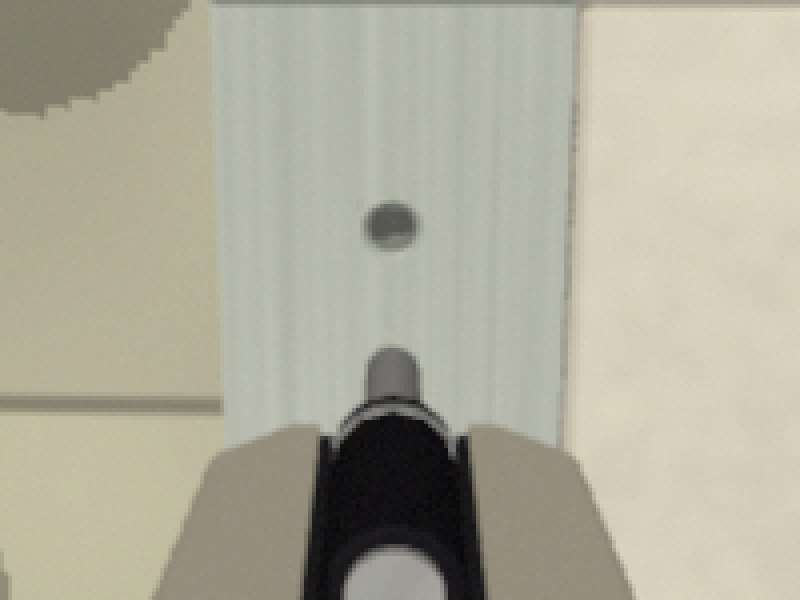

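The last view shows the well mouth at full-image (317.8,236.5). The held probe is vertical, with its pin axis at column 318 and its cap at (318.5,328.5).

```bash
cat >> h.py <<'E'
def plug(f,wx,wy,u0=318,v0=329):
    "held-probe cap vs well, both seen by the wrist camera"
    shot('wrist',f); s=state(); return plug2(f,wx,wy,s,u0,v0)
def plug2(f,wx,wy,s,u0=318,v0=329):
    p=np.array(s['tool_pos']); zc=p[2]+.027
    g=cv2.cvtColor(cv2.imread('pics/'+f+'.png'),cv2.COLOR_BGR2GRAY)
    c=cap(f,u0,v0,zc,r=20,lo=75,hi=256)
    u,v=np.round(proj(f,(wx,wy,.045))).astype(int); a=g[v-12:v+13,u-12:u+13]
    t=(float(np.median(a))+float(a.min()))/2; n,l,st,cc=cv2.connectedComponentsWithStats((a<t).astype(np.uint8))
    i=1+np.argmax(st[1:,4]); q=(u-12+st[i][0]+(st[i][2]-1)/2,v-12+st[i][1]+(st[i][3]-1)/2); w=ray(f,*q,.045)
    print('well px',q,st[i][2:5],w.round(4),'tcp',p.round(4),'cap-tcp',(c-p)[:2].round(4)); d=(w-c)[:2]; print('move',d.round(4))
    go(p[0]+d[0],p[1]+d[1],p[2],.7,s)
E
python3 -c "
from h import *
plug2('q1',.6103,.1976,state())
for f,(u,v) in [('q1',(318,318)),('q1',(318,325))]: print(ray(f,u,v,.1823))"
```

```text
cap [318.  334.9] 886 [0.6054 0.1973 0.1823]
well px (np.float64(317.0), np.float64(236.0)) [ 13  11 112] [0.6106 0.1982 0.045 ] tcp [0.6092 0.1982 0.1553] cap-tcp [-0.0039 -0.0008]
move [0.0053 0.0009]
row [0.0106, -0.0016, 0.0, -0.0, -0.0, 0.0004] yaw now 0.83 t 43.02
[0.61372091 0.19746403 0.1823    ]
[0.61029421 0.1974145  0.1823    ]
```

```bash
python3 -c "
from h import *
g=cv2.cvtColor(cv2.imread('pics/q1.png'),cv2.COLOR_BGR2GRAY)
print(g[262:286,318].tolist()); print(g[304:340,318].tolist())
print(g[276,300:336].tolist()); print(g[329,300:338].tolist());print(g[228:246,317].tolist())
for v,z in [(267.,.1163),(268.,.1163),(282.,.1463),(329.3,.1823)]: print(v,ray('q1',318,v,z))"
```

```text
[180, 182, 182, 181, 160, 116, 113, 113, 111, 112, 112, 112, 113, 114, 113, 113, 93, 33, 59, 105, 105, 42, 16, 18]
[20, 17, 17, 14, 16, 15, 16, 25, 31, 25, 25, 24, 77, 120, 141, 161, 161, 157, 158, 158, 158, 157, 157, 157, 158, 155, 155, 157, 155, 156, 156, 158, 158, 159, 161, 163]
[186, 186, 183, 183, 186, 188, 185, 182, 183, 184, 172, 131, 99, 105, 109, 112, 113, 114, 113, 110, 106, 101, 99, 92, 110, 161, 183, 183, 185, 183, 182, 182, 183, 180, 180, 181]
[13, 15, 21, 24, 22, 68, 131, 160, 161, 161, 160, 161, 159, 160, 159, 158, 156, 157, 155, 155, 155, 157, 159, 159, 162, 161, 161, 163, 162, 165, 149, 97, 23, 25, 25, 21, 17, 17]
[179, 177, 152, 108, 100, 89, 90, 88, 88, 88, 97, 116, 128, 126, 145, 173, 181, 181]
267.0 [0.61179789 0.19742899 0.1163    ]
268.0 [0.61114455 0.19741955 0.1163    ]
282.0 [0.61495975 0.19747799 0.1463    ]
329.3 [0.60816688 0.19738375 0.1823    ]
```

Emit:
send_rows(deltas=[[[0.0026,-0.001,0,0,0,0,0.08],[0.0026,-0.001,0.05,0,0,0,0.08],[0.0026,-0.001,0.1,0,0,0,0.08],[0.0026,-0.001,0.13,0,0,0,0.08],[0.0026,-0.001,0.13,0,0,0,0.08]]])

```text
clock: 43.65
tool_pos: [0.61, 0.198, 0.0891]
orientation: [0.0, 1.0, 0.007, -0.001]
contact_force: [0.2, -0.0, -0.2]
grip_width: 0.0155
grip_force: 25.0
```

Emit:
send_rows(deltas=[[[0,0,0.01,0,0,0,0.08],[0,0,0.018,0,0,0,0.08],[0,0,0.026,0,0,0,0.08],[0,0,0.03,0,0,0,0.08]]])

```text
clock: 44.15
tool_pos: [0.6103, 0.1984, 0.075]
orientation: [-0.0, 1.0, 0.007, -0.0]
contact_force: [-1.6, 0.1, 0.8]
grip_width: 0.0155
grip_force: 25.0
```

Emit:
send_rows(deltas=[[[0,0,0.015,0,0,0,0.08],[0,0,0.03,0,0,0,0.08],[0,0,0.04,0,0,0,0.08],[0,0,0.044,0,0,0,0.08],[0,0,0.044,0,0,0,0.08]]])

```text
clock: 44.78
tool_pos: [0.6103, 0.1984, 0.054]
orientation: [-0.0, 1.0, 0.007, -0.0]
contact_force: [-4.1, -0.4, 6.3]
grip_width: 0.0154
grip_force: 25.0
```

Emit:
send_rows(deltas=[[[0,0,0.003,0,0,0,0.08],[0,0,0.003,0,0,0,0.08]]])

```text
clock: 45.02
tool_pos: [0.6104, 0.1984, 0.0539]
orientation: [-0.0, 1.0, 0.007, -0.0]
contact_force: [-6.1, 0.1, 12.9]
grip_width: 0.0157
grip_force: 25.0
```

Emit:
send_rows(deltas=[[[0,0,-0.003,0,0,0,0.45],[0,0,-0.003,0,0,0,0.45],[0,0,-0.003,0,0,0,0.45]]])

```text
clock: 45.4
tool_pos: [0.6111, 0.1981, 0.0528]
orientation: [0.0, 1.0, 0.007, 0.0]
contact_force: [0.4, -0.3, -1.2]
grip_width: 0.0396
grip_force: 0.0
```

Emit:
send_rows(deltas=[[[0,0,-0.06,0,0,0,0.45],[0,0,-0.15,0,0,0,0.45],[0,0,-0.2,0,0,0,0.45],[0,0,-0.2,0,0,0,0.45]]])

```text
clock: 45.9
tool_pos: [0.6124, 0.1986, 0.1551]
orientation: [-0.001, 1.0, 0.007, 0.003]
contact_force: [-0.7, 0.6, -1.0]
grip_width: 0.0414
grip_force: 0.0
```

Emit:
send_rows(deltas=[[[-0.1,-0.09,0,0,0,0,0.45],[-0.2,-0.18,0,0,0,0,0.45],[-0.28,-0.25,0,0,0,0,0.45],[-0.31,-0.279,0,0,0,0,0.45],[-0.31,-0.279,0,0,0,0,0.45]]])

```text
clock: 46.52
tool_pos: [0.4524, 0.3364, 0.152]
orientation: [0.001, 1.0, 0.009, -0.001]
contact_force: [-0.4, -0.8, 0.1]
grip_width: 0.0418
grip_force: 0.0
```

Emit:
send_rows(deltas=[[[0,0,0,0,0,0,0.45],[0,0,0,0,0,0,0.45],[0,0,0,0,0,0,0.45],[0,0,0,0,0,0,0.45]]])

```text
clock: 47.02
tool_pos: [0.4544, 0.3351, 0.1532]
orientation: [-0.0, 1.0, 0.006, 0.0]
contact_force: [0.5, 0.5, -0.8]
grip_width: 0.0421
grip_force: 0.0
```

```bash
python3 -c "
from h import *
shot('wrist','p2'); s=state(); print(s['tool_pos'])
g=cv2.cvtColor(cv2.imread('pics/p2.png'),cv2.COLOR_BGR2GRAY)
u,v=np.round(proj('p2',(.4534,.3345,.078))).astype(int); print(u,v)
print(g[v-20:v+24,u].tolist()); print(g[v,u-20:u+20].tolist()); go(.4534,.3355,.0505,.7)"
```

```text
[0.45415379 0.33526761 0.1532246 ]
317 253
[17, 16, 17, 14, 13, 14, 17, 14, 13, 19, 28, 25, 33, 88, 135, 148, 149, 148, 148, 149, 149, 149, 148, 149, 149, 149, 148, 147, 121, 33, 108, 163, 163, 163, 162, 163, 164, 164, 164, 163, 163, 163, 162, 164]
[216, 216, 216, 216, 215, 216, 216, 216, 177, 89, 26, 43, 116, 152, 153, 154, 153, 150, 150, 150, 149, 149, 151, 152, 154, 156, 156, 121, 43, 22, 55, 128, 191, 216, 216, 215, 215, 216, 216, 216]
row [-0.0015, -0.0005, 0.2054, -0.0, -0.0, 0.0001] yaw now 0.75 t 47.08
```

Emit:
send_rows(deltas=[[[-0.0015,-0.0005,0.05,0,0,0,0.45],[-0.0015,-0.0005,0.12,0,0,0,0.45],[-0.0015,-0.0005,0.18,0,0,0,0.45],[-0.0015,-0.0005,0.205,0,0,0,0.45],[-0.0015,-0.0005,0.205,0,0,0,0.45]]])

```text
clock: 47.7
tool_pos: [0.4529, 0.3357, 0.0503]
orientation: [0.0, 1.0, 0.007, -0.0]
contact_force: [0.9, -0.3, -0.1]
grip_width: 0.042
grip_force: 0.0
```

Emit:
send_rows(deltas=[[[0,0,0,0,0,0,0.45],[0,0,0,0,0,0,0.08],[0,0,0,0,0,0,0.08],[0,0,0,0,0,0,0.08],[0,0,0,0,0,0,0.08]]])

```text
clock: 48.32
tool_pos: [0.4532, 0.336, 0.051]
orientation: [-0.0, 1.0, 0.007, 0.0]
contact_force: [-0.1, -1.0, 1.5]
grip_width: 0.0156
grip_force: 25.0
```

Emit:
send_rows(deltas=[[[0,0,-0.06,0,0,0,0.08],[0,0,-0.13,0,0,0,0.08],[0,0,-0.19,0,0,0,0.08],[0,0,-0.21,0,0,0,0.08],[0,0,-0.21,0,0,0,0.08]]])

```text
clock: 48.95
tool_pos: [0.4529, 0.3358, 0.1556]
orientation: [-0.0, 1.0, 0.007, 0.0]
contact_force: [-0.4, -0.1, -0.3]
grip_width: 0.0155
grip_force: 25.0
```

Emit:
send_rows(deltas=[[[0.06,0.08,0,0,0,0,0.08],[0.13,0.17,0,0,0,0,0.08],[0.18,0.24,0,0,0,0,0.08],[0.21,0.278,0,0,0,0,0.08],[0.21,0.278,0,0,0,0,0.08]]])

```text
clock: 49.58
tool_pos: [0.5602, 0.1953, 0.1538]
orientation: [0.001, 1.0, 0.004, -0.001]
contact_force: [-0.2, -0.8, -0.6]
grip_width: 0.0154
grip_force: 25.0
```

Emit:
send_rows(deltas=[[[0,0,0,0,0,0,0.08],[0,0,0,0,0,0,0.08],[0,0,0,0,0,0,0.08],[0,0,0,0,0,0,0.08]]])

```text
clock: 50.08
tool_pos: [0.5597, 0.1989, 0.1558]
orientation: [-0.0, 1.0, 0.007, 0.0]
contact_force: [0.8, 0.6, -0.4]
grip_width: 0.0156
grip_force: 25.0
```

```bash
cat >> h.py <<'E'
def chk(f,wx,wy):
    shot('wrist',f); s=state(); p=np.array(s['tool_pos']); print('tcp',p.round(4))
    g=cv2.cvtColor(cv2.imread('pics/'+f+'.png'),cv2.COLOR_BGR2GRAY)
    print('cap col',g[304:340,318].tolist()); print('cap row',g[329,300:338].tolist()); print('pin row',g[276,300:336].tolist())
    u,v=np.round(proj(f,(wx,wy,.045))).astype(int); print('well',u,v,g[v-12:v+13,u].tolist(),g[v,u-12:u+13].tolist())
E
python3 -c "
from h import *
chk('q2',.56,.1968); go(.56,.1978,.155,.7)"
```

```text
tcp [0.5598 0.1988 0.1558]
cap col [18, 17, 18, 20, 17, 21, 22, 30, 29, 24, 25, 61, 101, 134, 159, 159, 159, 159, 158, 160, 159, 159, 161, 159, 158, 159, 159, 158, 157, 158, 157, 157, 157, 157, 157, 136]
cap row [12, 16, 17, 22, 24, 70, 133, 163, 163, 163, 163, 163, 164, 163, 162, 159, 158, 158, 159, 158, 159, 160, 161, 163, 165, 163, 163, 166, 166, 167, 152, 97, 24, 25, 23, 21, 18, 22]
pin row [188, 188, 189, 188, 187, 190, 193, 190, 187, 186, 183, 145, 100, 106, 109, 113, 112, 113, 111, 110, 107, 104, 98, 94, 110, 161, 191, 190, 189, 189, 187, 184, 183, 184, 183, 181]
well 319 237 [186, 186, 185, 184, 183, 167, 131, 114, 91, 91, 91, 91, 91, 90, 108, 132, 130, 129, 158, 189, 188, 187, 188, 186, 187] [191, 188, 187, 187, 175, 149, 120, 90, 88, 91, 88, 90, 91, 88, 90, 89, 90, 94, 134, 168, 183, 189, 188, 187, 186]
row [0.0005, 0.0019, 0.0016, -0.0, -0.0, 0.0004] yaw now 0.83 t 50.12
```

Emit:
send_rows(deltas=[[[0.0,0.002,0,0,0,0,0.08],[0.0,0.002,0.05,0,0,0,0.08],[0.0,0.002,0.1,0,0,0,0.08],[0.0,0.002,0.13,0,0,0,0.08],[0.0,0.002,0.13,0,0,0,0.08]]])

```text
clock: 50.75
tool_pos: [0.5593, 0.197, 0.0897]
orientation: [0.0, 1.0, 0.007, -0.001]
contact_force: [0.6, 0.3, -0.7]
grip_width: 0.0156
grip_force: 25.0
```

Emit:
send_rows(deltas=[[[0,0,0.01,0,0,0,0.08],[0,0,0.018,0,0,0,0.08],[0,0,0.026,0,0,0,0.08],[0,0,0.03,0,0,0,0.08]]])

```text
clock: 51.25
tool_pos: [0.5599, 0.1974, 0.0756]
orientation: [-0.0, 1.0, 0.007, -0.0]
contact_force: [-0.3, 0.0, -0.7]
grip_width: 0.0156
grip_force: 25.0
```

Emit:
send_rows(deltas=[[[0,0,0.015,0,0,0,0.08],[0,0,0.03,0,0,0,0.08],[0,0,0.04,0,0,0,0.08],[0,0,0.045,0,0,0,0.08],[0,0,0.048,0,0,0,0.08]]])

```text
clock: 51.88
tool_pos: [0.5599, 0.1974, 0.0539]
orientation: [-0.0, 1.0, 0.007, -0.0]
contact_force: [-5.1, -1.3, 19.9]
grip_width: 0.015
grip_force: 25.0
```

Emit:
send_rows(deltas=[[[0,0,-0.002,0,0,0,0.08],[0,0,-0.002,0,0,0,0.45],[0,0,-0.002,0,0,0,0.45],[0,0,-0.002,0,0,0,0.45]]])

```text
clock: 52.38
tool_pos: [0.56, 0.1972, 0.0524]
orientation: [0.0, 1.0, 0.007, -0.0]
contact_force: [0.0, 0.1, 0.9]
grip_width: 0.0393
grip_force: 0.0
```

Emit:
send_rows(deltas=[[[0,0,-0.06,0,0,0,0.45],[0,0,-0.15,0,0,0,0.45],[0,0,-0.2,0,0,0,0.45],[0,0,-0.2,0,0,0,0.45]]])

```text
clock: 52.88
tool_pos: [0.5614, 0.1977, 0.1545]
orientation: [-0.001, 1.0, 0.007, 0.002]
contact_force: [0.5, 0.1, -0.5]
grip_width: 0.042
grip_force: 0.0
```

Emit:
send_rows(deltas=[[[-0.1,-0.1,0,0,0,0,0.45],[-0.2,-0.195,0,0,0,0,0.45],[-0.28,-0.272,0,0,0,0,0.45],[-0.307,-0.299,0,0,0,0,0.45],[-0.307,-0.299,0,0,0,0,0.45]]])

```text
clock: 53.5
tool_pos: [0.4017, 0.3461, 0.1511]
orientation: [0.001, 1.0, 0.01, -0.002]
contact_force: [0.0, -0.7, 0.7]
grip_width: 0.0419
grip_force: 0.0
```

Emit:
send_rows(deltas=[[[0,0,0,0,0,0,0.45],[0,0,0,0,0,0,0.45],[0,0,0,0,0,0,0.45],[0,0,0,0,0,0,0.45]]])

```text
clock: 54.0
tool_pos: [0.405, 0.3441, 0.1527]
orientation: [0.0, 1.0, 0.006, 0.0]
contact_force: [0.1, 0.4, -0.0]
grip_width: 0.0415
grip_force: 0.0
```

```bash
python3 -c "
from h import *
shot('wrist','p3'); s=state(); print(s['tool_pos'])
g=cv2.cvtColor(cv2.imread('pics/p3.png'),cv2.COLOR_BGR2GRAY)
u,v=np.round(proj('p3',(.4043,.344,.078))).astype(int); print(u,v)
print(g[v-20:v+24,u].tolist()); print(g[v,u-20:u+20].tolist()); go(.4043,.345,.0505,.7)"
```

```text
[0.40479589 0.34432611 0.15271614]
317 253
[16, 10, 16, 12, 15, 11, 14, 15, 18, 19, 26, 23, 31, 90, 136, 147, 147, 147, 146, 148, 148, 149, 149, 150, 149, 150, 151, 135, 84, 49, 117, 160, 160, 161, 161, 155, 137, 126, 127, 126, 127, 128, 127, 128]
[213, 213, 214, 214, 214, 214, 213, 169, 68, 24, 74, 128, 151, 150, 151, 150, 149, 149, 146, 146, 148, 151, 152, 153, 154, 155, 115, 21, 23, 88, 143, 187, 214, 213, 213, 213, 214, 214, 213, 214]
row [-0.001, -0.0013, 0.2044, -0.0, -0.0, 0.0001] yaw now 0.74 t 54.05
```

Emit:
send_rows(deltas=[[[-0.001,-0.0013,0.05,0,0,0,0.45],[-0.001,-0.0013,0.12,0,0,0,0.45],[-0.001,-0.0013,0.18,0,0,0,0.45],[-0.001,-0.0013,0.204,0,0,0,0.45],[-0.001,-0.0013,0.204,0,0,0,0.45]]])

```text
clock: 54.68
tool_pos: [0.4038, 0.3452, 0.0504]
orientation: [0.0, 1.0, 0.007, -0.0]
contact_force: [-0.9, -1.1, 0.8]
grip_width: 0.0416
grip_force: 0.0
```

Emit:
send_rows(deltas=[[[0,0,0,0,0,0,0.45],[0,0,0,0,0,0,0.08],[0,0,0,0,0,0,0.08],[0,0,0,0,0,0,0.08],[0,0,0,0,0,0,0.08]]])

```text
clock: 55.3
tool_pos: [0.4041, 0.3455, 0.051]
orientation: [-0.0, 1.0, 0.007, 0.0]
contact_force: [0.1, 0.2, 1.8]
grip_width: 0.0153
grip_force: 25.0
```

Emit:
send_rows(deltas=[[[0,0,-0.06,0,0,0,0.08],[0,0,-0.13,0,0,0,0.08],[0,0,-0.19,0,0,0,0.08],[0,0,-0.21,0,0,0,0.08],[0,0,-0.21,0,0,0,0.08]]])

```text
clock: 55.92
tool_pos: [0.4038, 0.3453, 0.1556]
orientation: [-0.0, 1.0, 0.007, 0.0]
contact_force: [-0.3, 0.4, -0.6]
grip_width: 0.0158
grip_force: 25.0
```

Emit:
send_rows(deltas=[[[0.06,0.087,0,0,0,0,0.08],[0.12,0.173,0,0,0,0,0.08],[0.175,0.253,0,0,0,0,0.08],[0.207,0.299,0,0,0,0,0.08],[0.207,0.299,0,0,0,0,0.08]]])

```text
clock: 56.55
tool_pos: [0.5099, 0.194, 0.154]
orientation: [0.001, 1.0, 0.004, -0.001]
contact_force: [0.1, 0.8, -1.0]
grip_width: 0.0155
grip_force: 25.0
```

Emit:
send_rows(deltas=[[[0,0,0,0,0,0,0.08],[0,0,0,0,0,0,0.08],[0,0,0,0,0,0,0.08],[0,0,0,0,0,0,0.08],[0,0,0,0,0,0,0.08]]])

```text
clock: 57.18
tool_pos: [0.5094, 0.1975, 0.1558]
orientation: [-0.0, 1.0, 0.007, 0.0]
contact_force: [-0.8, -0.2, -0.6]
grip_width: 0.0154
grip_force: 25.0
```

```bash
python3 -c "
from h import *
chk('q3',.51,.196); go(.5098,.197,.155,.7)"
```

```text
tcp [0.5094 0.1974 0.1558]
cap col [16, 17, 18, 17, 15, 21, 22, 29, 30, 24, 24, 70, 113, 140, 161, 159, 160, 160, 159, 159, 159, 160, 160, 159, 159, 160, 160, 159, 158, 159, 158, 158, 157, 157, 159, 130]
cap row [16, 16, 18, 17, 23, 69, 133, 163, 163, 164, 165, 162, 164, 162, 163, 161, 160, 159, 160, 160, 159, 160, 162, 164, 164, 166, 164, 167, 168, 168, 151, 97, 27, 24, 19, 23, 18, 22]
pin row [183, 186, 186, 185, 189, 190, 188, 186, 185, 182, 184, 151, 99, 107, 110, 112, 114, 113, 112, 111, 108, 104, 102, 94, 113, 164, 190, 191, 190, 187, 182, 180, 180, 179, 178, 181]
well 319 237 [190, 192, 190, 191, 190, 167, 118, 106, 91, 90, 88, 89, 89, 107, 132, 133, 131, 142, 173, 191, 191, 190, 190, 190, 191] [189, 186, 187, 173, 148, 116, 85, 86, 91, 90, 88, 89, 89, 89, 87, 94, 108, 141, 169, 183, 191, 191, 191, 187, 184]
row [0.0008, 0.0008, 0.0016, -0.0, -0.0, 0.0003] yaw now 0.8 t 57.23
```

Emit:
send_rows(deltas=[[[0.0008,0.001,0,0,0,0,0.08],[0.0008,0.001,0.05,0,0,0,0.08],[0.0008,0.001,0.1,0,0,0,0.08],[0.0008,0.001,0.13,0,0,0,0.08],[0.0008,0.001,0.13,0,0,0,0.08]]])

```text
clock: 57.85
tool_pos: [0.5093, 0.1965, 0.0898]
orientation: [0.0, 1.0, 0.007, -0.001]
contact_force: [-0.0, 0.5, -0.6]
grip_width: 0.0156
grip_force: 25.0
```

Emit:
send_rows(deltas=[[[0,0,0.01,0,0,0,0.08],[0,0,0.018,0,0,0,0.08],[0,0,0.026,0,0,0,0.08],[0,0,0.03,0,0,0,0.08]]])

```text
clock: 58.35
tool_pos: [0.5098, 0.1969, 0.0756]
orientation: [-0.0, 1.0, 0.007, 0.0]
contact_force: [-0.5, 1.0, -0.9]
grip_width: 0.0155
grip_force: 25.0
```

Emit:
send_rows(deltas=[[[0,0,0.015,0,0,0,0.08],[0,0,0.03,0,0,0,0.08],[0,0,0.04,0,0,0,0.08],[0,0,0.045,0,0,0,0.08],[0,0,0.048,0,0,0,0.08]]])

```text
clock: 58.98
tool_pos: [0.5098, 0.1969, 0.0538]
orientation: [-0.0, 1.0, 0.007, -0.0]
contact_force: [-5.5, -1.5, 22.8]
grip_width: 0.0157
grip_force: 25.0
```

Emit:
send_rows(deltas=[[[0,0,-0.002,0,0,0,0.08],[0,0,-0.002,0,0,0,0.45],[0,0,-0.002,0,0,0,0.45],[0,0,-0.002,0,0,0,0.45]]])

```text
clock: 59.48
tool_pos: [0.5099, 0.1966, 0.0524]
orientation: [0.0, 1.0, 0.007, -0.0]
contact_force: [0.9, -1.2, 0.2]
grip_width: 0.0396
grip_force: 0.0
```

Emit:
send_rows(deltas=[[[0,0,-0.06,0,0,0,0.45],[0,0,-0.15,0,0,0,0.45],[0,0,-0.2,0,0,0,0.45],[0,0,-0.2,0,0,0,0.45]]])

```text
clock: 59.98
tool_pos: [0.5112, 0.1972, 0.1544]
orientation: [-0.001, 1.0, 0.007, 0.002]
contact_force: [-0.2, -0.3, -0.4]
grip_width: 0.0416
grip_force: 0.0
```

Emit:
send_rows(deltas=[[[-0.02,0.07,0,0,0,0,0],[-0.04,0.136,0,0,0,0,0],[-0.04,0.136,0,0,0,0,0],[-0.04,0.136,0,0,0,0,0],[-0.04,0.136,0,0,0,0,0]]])

```text
clock: 60.6
tool_pos: [0.4908, 0.13, 0.1522]
orientation: [-0.0, 1.0, 0.008, -0.0]
contact_force: [0.6, 0.4, 0.1]
grip_width: 0.0009
grip_force: 0.0
```

```bash
python3 -c "
from h import *
shot('wrist','k1'); s=state(); print(s['tool_pos'],s['grip_width']); shot('side','k2'); shot('scene','k3')
for w in [(.61,.1974),(.56,.1968),(.51,.1962)]:
  for z in (.081,.063,.049):
    print(w,z,[ (np.round(q,1).tolist(), cv2.cvtColor(cv2.imread('pics/'+f+'.png'),cv2.COLOR_BGR2GRAY)[int(q[1]),int(q[0])].item()) for f in ('k2','k3') for q in [proj(f,(*w,z))]])
g=cv2.cvtColor(cv2.imread('pics/k1.png'),cv2.COLOR_BGR2GRAY)
u,v=np.round(proj('k1',(.4906,.1277,.06))).astype(int); print(u,v,g[v-30:v+30,u].tolist(),g[v,u-30:u+30].tolist())
go(.4906,.1287,.07,.7)
for b in blobs('k2',1,100,2500): print(np.round(b,1))"
```

```text
[0.49083541 0.12988491 0.1522697 ] 0.000891984136020339
(0.61, 0.1974) 0.081 [([245.6, 318.3], 111), ([389.3, 198.5], 79)]
(0.61, 0.1974) 0.063 [([246.7, 324.7], 18), ([388.9, 203.6], 66)]
(0.61, 0.1974) 0.049 [([247.5, 329.5], 18), ([388.6, 207.4], 44)]
(0.56, 0.1968) 0.081 [([270.2, 324.9], 108), ([374.5, 192.4], 87)]
(0.56, 0.1968) 0.063 [([271.0, 331.2], 15), ([374.1, 197.4], 28)]
(0.56, 0.1968) 0.049 [([271.6, 336.1], 28), ([373.9, 201.2], 42)]
(0.51, 0.1962) 0.081 [([295.5, 331.6], 107), ([360.0, 186.4], 109)]
(0.51, 0.1962) 0.063 [([296.0, 338.0], 14), ([359.8, 191.4], 60)]
(0.51, 0.1962) 0.049 [([296.4, 342.8], 27), ([359.7, 195.2], 41)]
320 245 [182, 76, 15, 18, 28, 34, 30, 26, 24, 28, 25, 27, 27, 28, 58, 82, 86, 92, 113, 132, 130, 126, 124, 124, 123, 123, 123, 123, 123, 122, 121, 122, 121, 120, 120, 121, 119, 119, 119, 118, 119, 116, 116, 117, 115, 115, 106, 79, 21, 17, 18, 17, 50, 104, 137, 134, 138, 136, 137, 136] [218, 217, 218, 169, 60, 26, 29, 27, 24, 27, 28, 27, 27, 56, 91, 113, 123, 124, 124, 122, 122, 123, 122, 122, 121, 122, 122, 121, 122, 122, 121, 121, 120, 122, 121, 121, 119, 120, 119, 120, 119, 119, 117, 108, 79, 42, 27, 26, 22, 27, 26, 25, 26, 25, 45, 147, 205, 215, 217, 215]
row [-0.0005, 0.0016, 0.1649, -0.0001, 0.0, 0.0005] yaw now 0.88 t 60.75
[318.6 359.1   6.7  26.8 117. ]
[318.4 320.   16.6  20.8 229. ]
[281.3 295.1  12.9  26.  225. ]
[301.3 290.2  11.7  19.3 148.5]
[333.3 291.4  21.   41.6 537.5]
[643.1 279.4  34.   53.  556.5]
[239.  228.9   9.4  41.6 268. ]
[ 307.5  138.2   37.6   42.7 1235. ]
```

Emit:
send_rows(deltas=[[[-0.0005,0.0016,0.06,0,0,0,0],[-0.0005,0.0016,0.12,0,0,0,0],[-0.0005,0.0016,0.15,0,0,0,0],[-0.0005,0.0016,0.16,0,0,0,0]]])

```text
clock: 61.25
tool_pos: [0.4904, 0.1279, 0.0721]
orientation: [0.0, 1.0, 0.007, -0.0]
contact_force: [-0.0, 0.1, 0.6]
grip_width: 0.0006
grip_force: 0.0
```

Emit:
send_rows(deltas=[[[0,0,0.006,0,0,0,0],[0,0,0.006,0,0,0,0]]])

```text
clock: 61.5
tool_pos: [0.4911, 0.1279, 0.0702]
orientation: [-0.0, 1.0, 0.007, 0.001]
contact_force: [-0.1, -0.5, 0.6]
grip_width: 0.0001
grip_force: 0.0
```

Emit:
send_rows(deltas=[[[0,0,0.006,0,0,0,0],[0,0,0.006,0,0,0,0]]])

```text
clock: 61.75
tool_pos: [0.4912, 0.1279, 0.0671]
orientation: [-0.0, 1.0, 0.007, 0.001]
contact_force: [-0.2, -0.1, 2.3]
grip_width: 0.0003
grip_force: 0.7
```

```bash
python3 -c "
from h import *
a=cv2.imread('pics/f3.png').astype(int);b=cv2.imread('pics/k2.png').astype(int)
d=abs(a-b).max(2)
print(d[225:310,262:308].mean(), (d[225:310,262:308]>40).sum(), (a[225:310,262:308]-b[225:310,262:308]).mean()); print(state()['contact_force'])
m=(d>40).astype(np.uint8); n,l,st,c=cv2.connectedComponentsWithStats(m)
print([ (st[i].tolist()) for i in range(1,n) if st[i][4]>60 and st[i][0]<420 and st[i][1]>160])"
```

```text
21.47826086956522 684 10.695481670929242
[-0.23470382 -0.10645052  2.29000498]
[[241, 319, 10, 16, 108], [266, 324, 10, 18, 117], [291, 331, 10, 17, 107], [264, 389, 76, 50, 872]]
```

```bash
python3 -c "
from h import *
shot('scene','k4')
a,b,c=[cv2.imread('pics/%s.png'%f).astype(int) for f in ('f2','k3','k4')]
for x in (b,c):
  m=(abs(a-x).max(2)>40).astype(np.uint8); n,l,st,_=cv2.connectedComponentsWithStats(m)
  print([st[i].tolist() for i in range(1,n) if st[i][4]>30 and st[i][0]>230 and st[i][1]>120], m[200:250,335:375].sum())
r=[blobs('k1',d,200,20000) for d in (0,1)]
for q in r[1]: print(np.round(q,1),ray('k1',q[0],q[1],.116).round(4))"
```

```text
[[311, 142, 31, 20, 361], [368, 160, 7, 11, 54], [379, 167, 7, 11, 60], [358, 187, 7, 12, 57], [372, 193, 7, 11, 58], [387, 199, 7, 12, 62]] 9
[[312, 137, 63, 52, 1135], [365, 150, 6, 9, 43], [377, 167, 9, 11, 62], [358, 187, 7, 12, 56], [372, 193, 7, 11, 57], [387, 199, 7, 12, 61]] 9
[317.9 345.   10.5  92.6 620.5] [0.4407 0.1283 0.116 ]
[ 428.8  241.5   50.6  160.7 4953. ] [0.5117 0.0641 0.116 ]
[ 319.   241.7   50.6   50.9 2001.5] [0.5105 0.1287 0.116 ]
[226.5 219.3  22.4  29.9 400. ] [0.5232 0.1823 0.116 ]
[219.4 148.6  24.6  33.7 493. ] [0.5627 0.1838 0.116 ]
[ 448.2  111.    32.5   42.6 1044. ] [0.5838 0.0617 0.116 ]
[ 401.5  127.    90.2  114.9 5422.5] [0.5754 0.0857 0.116 ]
[212.5  65.9  25.9  41.2 595. ] [0.6035 0.1846 0.116 ]
```

The stack is unchanged and all three probes sit in the wells. I press the key.

Emit:
send_rows(deltas=[[[0,0,0.004,0,0,0,0],[0,0,0.007,0,0,0,0],[0,0,0.007,0,0,0,0]]])

```text
clock: 62.18
tool_pos: [0.4912, 0.1279, 0.0634]
orientation: [-0.0, 1.0, 0.007, 0.001]
contact_force: [1.3, 0.5, 3.4]
grip_width: 0.0004
grip_force: 1.8
```

Emit:
send_rows(deltas=[[[0,0,0.004,0,0,0,0],[0,0,0.004,0,0,0,0]]])

```text
clock: 62.42
tool_pos: [0.4912, 0.1279, 0.0614]
orientation: [-0.0, 1.0, 0.007, 0.001]
contact_force: [0.2, 0.4, 6.0]
grip_width: 0.0007
grip_force: 2.4
```

Emit:
send_rows(deltas=[[[0,0,0.004,0,0,0,0],[0,0,0.006,0,0,0,0],[0,0,0.006,0,0,0,0]]])

```text
clock: 62.8
tool_pos: [0.4912, 0.1279, 0.061]
orientation: [-0.0, 1.0, 0.007, 0.001]
contact_force: [-3.8, -0.9, 25.0]
grip_width: 0.0003
grip_force: 12.1
```

The key has bottomed out, so I release it and retreat.

Emit:
send_rows(deltas=[[[0,0,-0.02,0,0,0,0],[0,0,-0.1,0,0,0,0],[0,0,-0.2,0,0,0,0],[0,0,-0.3,0,0,0,0],[0,0,-0.3,0,0,0,0]]])

```text
clock: 63.42
tool_pos: [0.492, 0.128, 0.2111]
orientation: [-0.001, 1.0, 0.007, 0.003]
contact_force: [-0.2, 0.1, -0.7]
grip_width: 0.0004
grip_force: 0.0
```

Emit:
send_rows(deltas=[[[0,0,0,0,0,0,0],[0,0,0,0,0,0,0],[0,0,0,0,0,0,0]]])

```text
clock: 63.8
tool_pos: [0.4897, 0.1275, 0.2068]
orientation: [0.0, 1.0, 0.007, -0.002]
contact_force: [0.3, 0.9, -0.3]
grip_width: 0.0007
grip_force: 0.0
```

```bash
python3 -c "
from h import *
shot('scene','z1'); shot('side','z2')
for p,q in (('f2','z1'),('f3','z2')):
  a,b=[cv2.imread('pics/%s.png'%f).astype(int) for f in (p,q)]
  m=(abs(a-b).max(2)>40).astype(np.uint8); n,l,st,_=cv2.connectedComponentsWithStats(m)
  print([st[i].tolist() for i in range(1,n) if st[i][4]>30])
print(state()['tool_pos'],state()['contact_force'])"
```

```text
[[211, 0, 17, 45, 298], [281, 0, 70, 137, 1782], [332, 0, 55, 101, 1723], [184, 29, 22, 18, 154], [324, 29, 21, 10, 65], [337, 37, 6, 21, 44], [342, 37, 10, 23, 80], [201, 48, 14, 44, 143], [177, 89, 22, 5, 40], [352, 100, 24, 22, 115], [171, 104, 16, 28, 107], [344, 104, 15, 13, 120], [359, 105, 13, 5, 34], [325, 112, 67, 59, 1252], [312, 135, 11, 9, 60], [368, 160, 7, 11, 54], [379, 167, 7, 11, 60], [358, 187, 7, 12, 58], [372, 193, 7, 11, 58], [387, 199, 7, 12, 64]]
[[231, 0, 140, 143, 7559], [234, 0, 196, 252, 13962], [451, 1, 22, 12, 43], [515, 0, 80, 222, 3703], [430, 4, 19, 14, 52], [434, 7, 20, 15, 51], [544, 29, 19, 24, 101], [554, 58, 12, 11, 31], [591, 77, 49, 50, 865], [608, 122, 22, 12, 136], [632, 125, 8, 34, 152], [289, 136, 8, 16, 58], [294, 192, 21, 15, 253], [614, 219, 26, 9, 75], [575, 224, 14, 49, 138], [621, 226, 19, 6, 44], [607, 255, 33, 32, 171], [610, 260, 30, 37, 200], [241, 319, 11, 16, 113], [266, 324, 10, 18, 119], [291, 331, 10, 18, 110], [525, 344, 6, 9, 38], [264, 389, 75, 50, 846]]
[0.49014566 0.12758661 0.20734239] [-0.67428288 -0.11702591  0.31824806]
```

Only the probes and the arm differ from the earlier views, so I hand the job in.

```bash
python3 -c "
from h import *
print(manip.close_job())"
```

```text
the job is handed in; nothing more can be done
None
```

The heater is loaded: base, three dishes and cover are stacked flat between the posts, all three probes are pushed home in the thermowells, and the start key was pressed to its stop and released; I handed the job in at about 64 s, and no verdict came back.

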